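# Turn a tray of branch slices over in the book turner

## Task

Take the odd-shaped wooden slices (the undersized round, the split one) out of the tray on the turner and put them in the wooden bin, then lay the empty tray face-down on the full tray, swing the empty cover leaf over to close the book, and swing the tray leaf, with everything on it, right over to the other side so that all the good slices end turned over in the second tray. Swing the tray leaf back open alone, lift the emptied tray off by its rib and lay it on that leaf's nest, rib up, leaving the new tray of turned slices on the cover leaf's nest, and do not disturb the other things on the bench.

Things in the scene. Friction and masses are not known exactly. Their poses are not given: they have to be found in the camera images.
- turner: turnover fixture on a fixed 250 x 390 mm plywood base; origin under the base's middle, x along the hinge (away from the robot), y left, z up. Both leaves hinge on one line 72 mm above the origin. Opened flat they lie like an open book: tray leaf on +y, cover leaf on -y. Each has a nest for a tray: lips 12 mm high, flaring outward, 3 mm play, and a 40 x 140 mm window for the tray's rib
- leaf (a joint): angle of the tray leaf (which carries the full tray): 0 lying open on the turner's +y side, grows as its outer edge rises, 3.14 lying upside-down over the cover leaf. Stiff friction hinge (0.7 N m): it stays at any angle. Swinging it pushes the trays and the closed cover before it, so the pack stays shut
- cover (a joint): angle of the cover leaf: 0 lying open on the turner's -y side, grows as its outer edge rises, 3.14 lying upside-down over the tray leaf, resting on two stacked trays. Stiff friction hinge (0.8 N m), which carries the trays at any angle
- leaf_handle (a point): grip point on the tray leaf's handle: a round bar 18 mm thick, parallel to the hinge, at hinge height, 160 mm from the hinge, sticking out 80 mm from the leaf's near end (turner -x). The point is 56 mm out from the leaf, 176 mm from the turner's middle along x. The bar may turn in the grip as the leaf swings. Site axes are the leaf's
- cover_handle (a point): grip point on the cover leaf's handle: the same bar, 75 mm from the hinge
- leaf_nest (a point): centre of the tray leaf's nest, on the nest face, 100 mm from the hinge and 22 mm below it when open; its axes are the leaf's, z out of the nest
- cover_nest (a point): centre of the cover leaf's nest, on the nest face, 100 mm from the hinge and 22 mm below it when open; its axes are the leaf's, z out of the nest
- full_tray_c (a point): the full tray, grey plastic, at the start face-up in the tray leaf's nest, its rib down through the window: 205 (x) x 160 (y) x 22 mm high, six square pockets 63 mm wide, 17 deep, at x = -66, 0, 66, y = -43.5, 43.5 mm; on its back a central rib along x, 90 long, 14 thick, 22 mm high, to grip it by. 0.13 kg. Site: centre of the 22 mm height; z points out of its pockets
- full_tray_rib (a point): middle of the full tray's rib, 22 mm from the tray's centre point on the back side (above it when the tray is upside-down)
- empty_tray_c (a point): the empty matching tray, at the start face-down on the table on the left or the right, its rib up: 205 (x) x 160 (y) x 22 mm high, six square pockets 63 mm wide, 17 deep, at x = -66, 0, 66, y = -43.5, 43.5 mm; on its back a central rib along x, 90 long, 14 thick, 22 mm high, to grip it by. 0.13 kg. Site: centre of the 22 mm height; z points out of its BACK (up at the start, down once turned)
- empty_tray_rib (a point): middle of the empty tray's rib, 22 mm from its centre point along its z
- slice1_c (a point): a good slice: a round wooden disc, 56 mm across, 32 thick, edges bevelled 4 to 5 mm, 46 g. Site: its centre; z points out of its pale sanded face (up at the start), the other face has two small marks. In a pocket it stands 15 mm proud of the tray. 2 to 4 are present (None: absent)
- slice2_c (a point): a good slice: a round wooden disc, 56 mm across, 32 thick, edges bevelled 4 to 5 mm, 46 g. Site: its centre; z points out of its pale sanded face (up at the start), the other face has two small marks. In a pocket it stands 15 mm proud of the tray. 2 to 4 are present (None: absent)
- slice3_c (a point): a good slice: a round wooden disc, 56 mm across, 32 thick, edges bevelled 4 to 5 mm, 46 g. Site: its centre; z points out of its pale sanded face (up at the start), the other face has two small marks. In a pocket it stands 15 mm proud of the tray. 2 to 4 are present (None: absent)
- slice4_c (a point): a good slice: a round wooden disc, 56 mm across, 32 thick, edges bevelled 4 to 5 mm, 46 g. Site: its centre; z points out of its pale sanded face (up at the start), the other face has two small marks. In a pocket it stands 15 mm proud of the tray. 2 to 4 are present (None: absent)
- odd_small_c (a point): odd slice: an undersized round, 42 mm across, 32 mm thick, 28 g, in one of the pockets; the point is its centre, z up at the start. May be absent (None)
- odd_split_c (a point): odd slice: a split round, 32 mm thick, 56 mm across but with one side broken off flat: 38 mm wide along its own x (flat side on -x), 56 mm along y, 36 g; the flat faces roughly along the tray's y. Site: half-way between flat and round side, half-way up. May be absent; at least one odd slice is present
- bin: open wooden bin, loose (0.35 kg), 200 (x) by 170 (y) by 60 mm high, walls 6 mm; origin at the centre of its underside; on the left or the right, on the side where the empty tray is not
Not all that is in view belongs to the job. What is shaped like the part that bears odd_split_c but orange or turquoise is not meant.

How it is judged (in metres and radians):
On the way, in this order (a step that is already met when the one before it is completed fails the run):
1. the odd slices lie in the bin (x of odd_small_c in the frame of bin between -0.096 and 0.096 m and y of odd_small_c in the frame of bin between -0.081 and 0.081 m and z of odd_small_c in the frame of bin between 0 and 0.06 m and x of odd_split_c in the frame of bin between -0.096 and 0.096 m and y of odd_split_c in the frame of bin between -0.081 and 0.081 m and z of odd_split_c in the frame of bin between 0 and 0.06 m and contact force between the fingers and odd_small below 0.1 N and contact force between the fingers and odd_split below 0.1 N), for 0.2 s.
2. the empty tray lies face-down, squarely on the full tray, let go (angle between empty_tray_c's own z axis and vertical below 0.07 rad and distance between empty_tray_c and full_tray_c below 0.026 m and horizontal distance between empty_tray_c and full_tray_c below 0.012 m and angle between the x axis of empty_tray_c and the x axis of full_tray_c, either way round below 0.07 rad and contact force between the fingers and empty_tray below 0.1 N), for 0.2 s.
3. the cover leaf is closed onto the stacked trays (value of joint cover above 3.05 rad and distance between empty_tray_c and full_tray_c below 0.026 m), for 0.2 s.
4. both leaves with the trays are turned over to the other side (value of joint leaf above 3.05 rad and value of joint cover below 0.1 rad and angle between full_tray_c's own z axis and vertical above 3 rad), for 0.2 s.
5. the tray leaf is swung back open alone, leaving the trays on the cover leaf (value of joint each of leaf, cover below 0.1 rad and horizontal distance between empty_tray_c and cover_nest below 0.012 m), for 0.2 s.
At the end, for the whole second after the job is handed in: Odd slices in the bin; every good slice in the second tray, marked face up (within 11 degrees); that tray face-up in the cover leaf's nest, the emptied tray rib up in the tray leaf's nest (each within 12 mm, flat); both leaves open (within 0.1 rad); all at rest (all of step 5 and x of odd_small_c in the frame of bin between -0.096 and 0.096 m and y of odd_small_c in the frame of bin between -0.081 and 0.081 m and z of odd_small_c in the frame of bin between 0 and 0.06 m and x of odd_split_c in the frame of bin between -0.096 and 0.096 m and y of odd_split_c in the frame of bin between -0.081 and 0.081 m and z of odd_split_c in the frame of bin between 0 and 0.06 m and x of slice1_c in the frame of empty_tray_c between -0.1 and 0.1 m and y of slice1_c in the frame of empty_tray_c between -0.076 and 0.076 m and z of slice1_c in the frame of empty_tray_c between -0.015 and 0.01 m and angle between each of slice1_c, slice2_c, slice3_c, slice4_c's own z axis and vertical above 2.95 rad and x of slice2_c in the frame of empty_tray_c between -0.1 and 0.1 m and y of slice2_c in the frame of empty_tray_c between -0.076 and 0.076 m and z of slice2_c in the frame of empty_tray_c between -0.015 and 0.01 m and x of slice3_c in the frame of empty_tray_c between -0.1 and 0.1 m and y of slice3_c in the frame of empty_tray_c between -0.076 and 0.076 m and z of slice3_c in the frame of empty_tray_c between -0.015 and 0.01 m and x of slice4_c in the frame of empty_tray_c between -0.1 and 0.1 m and y of slice4_c in the frame of empty_tray_c between -0.076 and 0.076 m and z of slice4_c in the frame of empty_tray_c between -0.015 and 0.01 m and angle between each of empty_tray_c, full_tray_c's own z axis and vertical above 3.04 rad and height (world z) of each of empty_tray_c, full_tray_c below 0.075 m and horizontal distance between full_tray_c and leaf_nest below 0.012 m and linear speed of each of slice1, slice2, slice3, slice4, odd_small, odd_split, full_tray, empty_tray, bin below 0.02 m/s); the robot touches nothing.
It fails at once if a bystander (mug, glue bottle, log, brush, sanding block) is knocked more than 4 cm (distance of any of mug, glue, log, brush, sanding_block from where it was at the start of the episode above 0.04 m).
Of slice1, slice2, slice3, slice4 only 2 to 4 are there at a start; the rules pass over those that are not, and their reading is None.
Of odd_small, odd_split only 1 to 2 are there at a start; the rules pass over those that are not, and their reading is None.
At some moment in a run one of bin may be knocked a few centimetres aside while the robot is not near it.
Once in a run the grip may slacken for a moment while it holds something.
It also fails if it takes over 210 s, if anything falls off the work surface, if the arm or the gripper's body presses on something with over 40 N, if the wrist force passes 120 N, or if a joint passes its speed limit or range.

## Robot

A 7-joint arm with a two-finger parallel gripper is mounted at the origin on the work surface. World frame = base frame: x ahead of the robot, y to its left, z up, the work surface at z = 0. Lengths are in mm, angles in rad, forces in N, time in s.
With the tool pointing down it reaches from about 400 to 875 mm from the base axis. Payload 4.4 kg.
Tool frame: the origin (TCP) lies at the very end of the fingers, on their centre line; the grasp point (between the pads) lies 19 mm behind it; z points along the fingers, y is the direction in which the jaws open and shut (so a half turn about z gives the same grasp; the last joint's range is limited). The gripper opens to 85 mm and grips with 20 to 120 N. Pads are 22 mm wide; open, the fingers measure 114 mm over their backs; the gripper's body (76 mm by 85 mm) begins 54 mm behind the grasp point. The pads swing forward as they close: fully open they stand 13 mm farther back than shut.
Start: joints at [-1.302, 0.628, 0.038, 1.517, -0.027, 0.996, -0.02], TCP at [213.554, 613.932, 231.313] pointing down, gripper open.
Joint ranges: [-3.06, 3.06], [-0.37, 2.12], [-1.25, 1.32], [0.18, 2.47], [-1.1, 4.24], [0.23, 1.98], [-2.94, 2.94]. Speed limits (rad/s): [2.57, 2.57, 3.14, 3.14, 3.14, 3.14, 3.14].

## Interface

Orientations are given as [roll, pitch, yaw] about the fixed x, y, z axes, in that order (R = Rz(yaw) Ry(pitch) Rx(roll)).
In Python, from cell import ctrl gives the robot as it stands.
- The arm moves only by the shell command python3 -m pendant 'ROWS'. ROWS is JSON, a list of rows, each a list of 7 numbers: the shift along the world's x, y, z in m, then the turn, a rotation vector about the world's x, y, z in rad, then the opening, from -1 (shut) to 1 (fully open). A call has 1 to 8 rows; each row is the pose to reach, as a shift and turn from the pose commanded when the call began; what a row does not reach only later rows make up. A row lasts 1/10 s, in which the tool goes at most 50 mm and 8.59 degrees, less where a joint would pass 70% of its speed; a pose out of reach is approached as far as the arm can. A call with a gripper value outside its range is refused whole. The fingers move at their own pace and stop on an object; the grip force is fixed at half the most. Time passes only in rows, so rows that repeat a pose let the fingers close. It gives the time, the measured TCP pose, the force and the opening at its end, in the units of the state.
- ctrl.read_state(): the state, without advancing time (a new reading comes with each control period).
- ctrl.get_image(name): name is "scene" or "top"; returns the picture (420x560x3 uint8, blue, green, red); there is no depth.
- ctrl.get_calibration(name): a dict with "fx", "fy", "cx", "cy" (pixels), "dist_coeffs" ([k1, k2, p1, p2, k3] as OpenCV has them; the pictures are not rectified), "R" (3x3) and "t" (3): a world point X has camera coordinates R X + t. Camera axes: x right, y down, z forward; pixel columns grow to the right and rows downward; lengths in mm; the calibration is good to about 2 mm. A picture is of the moment at which its call begins. get_calibration takes no time and is no camera call.
- ctrl.finish_job(): hands the job in, once; it reports no verdict.
The state is a dict: "clock": time; "qpos": joint angles; "qd": joint speeds; "tau": joint torques, N m; "eef_pos": TCP position; "tool_rot": TCP orientation; "force": force on the tool from outside, world axes, zero at the start; "torque": the same for the moment, N m; "width": finger opening in mm.
Only numpy, scipy, OpenCV 4.12 (cv2) and the standard library are available. Lean on these libraries where they do the work, as an engineer would, in place of code of your own. Each camera call takes 0.05 s, during which the arm holds its last target. There are 200 camera calls.

## Working session

There is one attempt and no reset: what is moved stays moved. The work goes in short steps, Python scripts to look and compute and a shell command to move; the robot and the scene stay as the last step left them, time stands still between calls to the robot, and variables do not carry over. Pictures are saved under pics/ and viewed, about 12 in all and at most 16, crops included, and the job is handed in when it is done.

```bash
ls; mkdir -p pics; python3 - <<'E'
from cell import ctrl
import cv2
s=ctrl.read_state(); print(s)
for n in("scene","top"):
    im=ctrl.get_image(n); cv2.imwrite(f"pics/{n}0.png",im); c=ctrl.get_calibration(n); print(n,{k:(v if not hasattr(v,'tolist') else v.tolist()) for k,v in c.items()})
E
```

```text
pics
{'clock': 0.0, 'qpos': array([-1.30176562,  0.62934773,  0.03845375,  1.51833358, -0.02699927,
        0.9963082 , -0.0199752 ]), 'qd': array([-1.17977013e-06,  2.48917883e-04,  8.64233514e-04, -1.42916692e-03,
        1.67492056e-04,  8.21614880e-04,  8.01518718e-04]), 'tau': array([ 9.69634166e-04, -5.63410771e+01,  1.22617912e+00, -1.93439448e+01,
        1.09073496e-02,  1.04181049e-02,  2.26327688e-05]), 'eef_pos': array([213.37433625, 613.33451556, 230.39927879]), 'tool_rot': array([-3.13971441e+00,  3.17492452e-05,  2.80677841e+00]), 'force': array([0.0946351 , 0.60775298, 0.24673516]), 'torque': array([-0.00561696, -0.01923544,  0.01016019]), 'width': 85.39723915624629}
scene {'fx': 392.42160676929234, 'fy': 392.42160676929234, 'cx': 280.3306267834354, 'cy': 212.43199239315595, 'dist_coeffs': [-0.006788235251882231, 0.0, 0.0, 0.0, 0.0], 'R': [[-0.4064067166779284, 0.9136744292959339, 0.005711207386859216], [0.7346457053837344, 0.3304776245235879, -0.5925202336211662], [-0.5432580125504832, -0.2366084887319053, -0.8055353219193451]], 't': [169.41679828347026, -313.1670568892338, 1274.883598140783]}
top {'fx': 514.3427290454723, 'fy': 514.3427290454723, 'cx': 289.4282190950955, 'cy': 200.34885883098787, 'dist_coeffs': [0.03234293074624054, 0.0, 0.0, 0.0, 0.0], 'R': [[0.025911655345139235, -0.9994659366894916, 0.019910487554844838], [-0.9847407308863033, -0.028948427441768218, -0.17160326769079173], [0.17208799798586635, -0.015160143338557069, -0.9849649186662287]], 't': [-8.319758922202388, 497.4422344678907, 1535.7670262634056]}
```

View pics/top0.png

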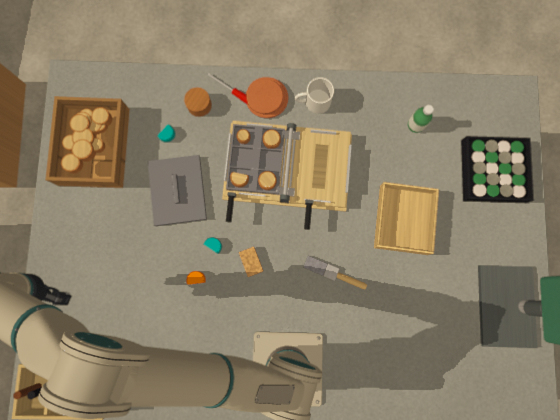

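View pics/scene0.png

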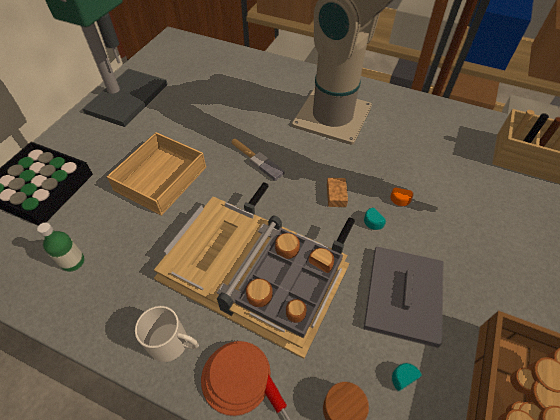

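The tray leaf is on the left with four slices, the empty tray is at top (178,190), and the bin is at top (407,218). The orange and turquoise half-rounds on the table at (196,278), (213,244) and (167,133) are decoys. Odd candidates in the tray are (241,146), which looks undersized, and (239,178), which looks split. I'll enlarge to confirm.

```bash
cat > h.py <<'E'
import numpy as np, cv2
from cell import ctrl
C={n:ctrl.get_calibration(n) for n in("scene","top")}
def K(n): c=C[n]; return np.array([[c["fx"],0,c["cx"]],[0,c["fy"],c["cy"]],[0,0,1.]])
def D(n): return np.array(C[n]["dist_coeffs"],float)
def ray(n,uv):
    R=np.array(C[n]["R"]);t=np.array(C[n]["t"])
    p=cv2.undistortPoints(np.array(uv,float).reshape(-1,1,2),K(n),D(n)).reshape(-1,2)
    return -R.T@t,np.c_[p,np.ones(len(p))]@R
def plane(n,uv,z):
    o,d=ray(n,uv); return o+d*((z-o[2])/d[:,2])[:,None]
def tri(a,b):
    (o1,d1),(o2,d2)=ray("top",[a]),ray("scene",[b]); d1,d2=d1[0],d2[0]
    s=np.linalg.lstsq(np.c_[d1,-d2],o2-o1,rcond=None)[0]; p,q=o1+d1*s[0],o2+d2*s[1]
    return (p+q)/2,np.linalg.norm(p-q)
def proj(n,X):
    return cv2.projectPoints(np.array(X,float).reshape(-1,1,3),cv2.Rodrigues(np.array(C[n]["R"]))[0],np.array(C[n]["t"],float),K(n),D(n))[0].reshape(-1,2)
def st():
    s=ctrl.read_state(); print(round(s["clock"],2),np.round(s["eef_pos"],1),np.round(s["tool_rot"],3),"q",np.round(s["qpos"],2),"F",np.round(s["force"],1),"w",round(s["width"],1)); return s
E
python3 - <<'E'
import cv2,numpy as np
t=cv2.imread("pics/top0.png");s=cv2.imread("pics/scene0.png")
a=cv2.resize(t[112:217,218:358],None,fx=4,fy=4,interpolation=cv2.INTER_CUBIC)
b=cv2.resize(s[225:335,235:355],None,fx=2,fy=2,interpolation=cv2.INTER_CUBIC)
o=np.zeros((600,800,3),np.uint8); o[:420,:560]=a; o[:220,560:800]=b
c=cv2.resize(t[152:228,144:212],None,fx=2.3,fy=2.3,interpolation=cv2.INTER_CUBIC); o[420:420+c.shape[0],:c.shape[1]]=c
c=cv2.resize(t[180:256,370:445],None,fx=2.3,fy=2.3,interpolation=cv2.INTER_CUBIC); o[420:420+c.shape[0],200:200+c.shape[1]]=c
c=cv2.resize(s[240:350,360:450],None,fx=2.5,fy=2.5,interpolation=cv2.INTER_CUBIC); o[230:230+c.shape[0],565:565+c.shape[1]]=c
cv2.imwrite("pics/crop0.png",o)
E
```

```text
(no output)
```

View pics/crop0.png

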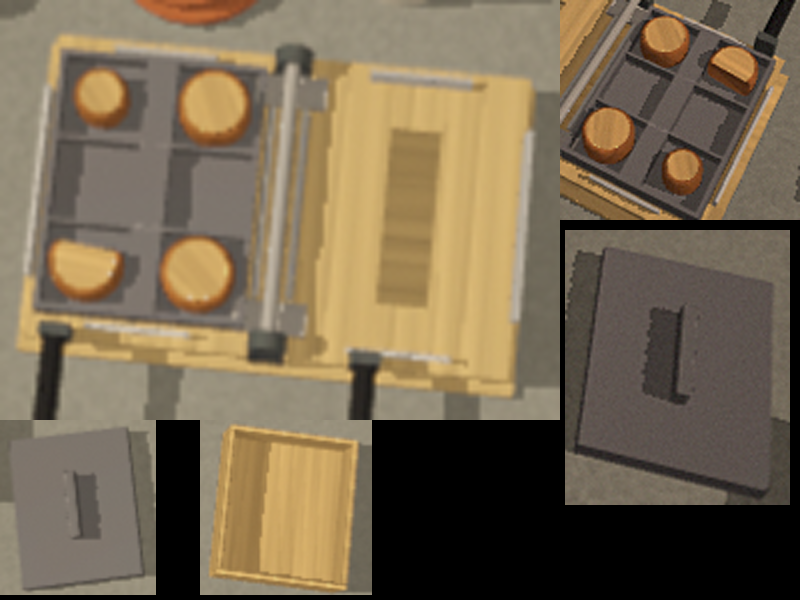

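The crop confirms it. The undersized round is at top px (243,136), in the far-left pocket. The split one is at (239,179), near-left, with its flat edge running along tray y. The good slices are at (272,138) and (267,180). Next I'll work out the geometry.

```bash
python3 - <<'E'
from h import *
np.set_printoptions(precision=1,suppress=True)
t=cv2.imread("pics/top0.png");s=cv2.imread("pics/scene0.png")
f=lambda u,v:(218+(u-1.5)/4,112+(v-1.5)/4)
P=plane("top",[f(*p) for p in[(64,52),(36,308),(249,328)]],72); print("tray corners FL,NL,NR",P[:,:2],np.linalg.norm(P[0]-P[1]),np.linalg.norm(P[2]-P[1]))
H=plane("top",[f(292,60),f(266,345)],75);d=H[0]-H[1];yaw=np.arctan2(d[1],d[0]);print("hinge",H[:,:2],"mid",H.mean(0)[:2],"yaw",yaw)
B=plane("top",[f(58,36),f(531,80),f(514,396),f(18,349)],12);print("base corners",B[:,:2],B.mean(0)[:2])
for n,uv,z in[("small",(100,97),87),("split",(86,265),87),("good",(215,103),87),("good",(197,270),87)]: print(n,plane("top",[f(*uv)],z)[0,:2])
# handles: black
for n,im,roi in(("top",t,(180,235,215,320)),("scene",s,(170,260,235,365))):
    r=im[roi[0]:roi[1],roi[2]:roi[3]]; m=(r.max(2)<48).astype(np.uint8)
    for c in cv2.findContours(m,cv2.RETR_EXTERNAL,cv2.CHAIN_APPROX_NONE)[0]:
        if cv2.contourArea(c)>40:
            box=cv2.boxPoints(cv2.minAreaRect(c))+[roi[2],roi[0]]; e=[]
            box=box if np.linalg.norm(box[0]-box[1])<np.linalg.norm(box[1]-box[2]) else np.roll(box,1,0)
            e=np.array([(box[0]+box[1])/2,(box[2]+box[3])/2]); print(n,"handle ends px",e.ravel(),"at z72",plane(n,e,72)[:,:2].ravel())
# empty tray
g=lambda u,v:(144+(u-.7)/2.3,152+(v-420-.7)/2.3)
E=plane("top",[g(10,442),g(128,428),g(144,573),g(24,589)],22);print("empty tray",E[:,:2],"c",E.mean(0)[:2],"yaw",np.arctan2(*(E[0]-E[3]+E[1]-E[2])[[1,0]]),[np.linalg.norm(E[i]-E[(i+1)%4]) for i in range(4)])
R=plane("top",[g(67,471),g(75,539)],44);print("rib (left edge?)",R[:,:2])
g2=lambda u,v:(370+(u-200-.7)/2.3,180+(v-420-.7)/2.3)
b=plane("top",[g2(231,426),g2(357,441),g2(346,588),g2(211,575)],60);print("bin",b[:,:2],"c",b.mean(0)[:2],"yaw",np.arctan2(*(b[0]-b[3]+b[1]-b[2])[[1,0]]),[np.linalg.norm(b[i]-b[(i+1)%4]) for i in range(4)])
E
```

```text
tray corners FL,NL,NR [[724.2 183.9]
 [522.7 196.2]
 [512.2  35.2]] 201.78908106923916 161.26206414056796
hinge [[722.6   8.2]
 [499.   22.1]] mid [610.8  15.1] yaw -0.061904875148516454
base corners [[ 756.9  195.4]
 [ 732.5 -184.8]
 [ 475.5 -173.1]
 [ 501.4  215.2]] [616.6  13.2]
small [684.6 153.6]
split [553.8 158.7]
good [682.7  66.1]
good [552.5  75.5]
top handle ends px [306.4 227.9 309.  203.2] at z72 [410.3 -47.  485.4 -53.3]
top handle ends px [228.4 220.2 231.1 195.8] at z72 [427.1 186.5 501.2 181.8]
scene handle ends px [332.1 245.8 341.3 250.4] at z72 [511.3 171.3 514.3 194.5]
scene handle ends px [339.3 241.7 351.8 217.9] at z72 [494.  182.7 417.5 188.3]
scene handle ends px [250.9 204.4 266.  183.3] at z72 [480.5 -51.7 403.3 -46.9]
empty tray [[612.2 450.3]
 [637.  292. ]
 [437.8 259.6]
 [411.9 417.3]] c [524.7 354.8] yaw 0.1623565789551274 [np.float64(160.251006304414), np.float64(201.80071701322618), np.float64(159.83072610242527), np.float64(203.05754002791085)]
rib (left edge?) [[569.4 366.2]
 [477.7 349.7]]
bin [[ 559.  -279.9]
 [ 543.6 -447.4]
 [ 348.1 -428.4]
 [ 360.  -252.7]] c [ 452.7 -352.1] yaw -0.11684056882768104 [np.float64(168.23656126891726), np.float64(196.42926566590984), np.float64(176.06255959863563), np.float64(200.94754905298427)]
```

```bash
A='[0.472,-0.460,-0.04,0,0,-1.298,0.45]'; python3 -m pendant '[[0.472,-0.460,-0.04,0,0,-1.298,0.45],[0.472,-0.460,-0.04,0,0,-1.298,0.45],[0.472,-0.460,-0.04,0,0,-1.298,0.45],[0.472,-0.460,-0.04,0,0,-1.298,0.45],[0.472,-0.460,-0.04,0,0,-1.298,0.45],[0.472,-0.460,-0.04,0,0,-1.298,0.45],[0.472,-0.460,-0.04,0,0,-1.298,0.45],[0.472,-0.460,-0.04,0,0,-1.298,0.45]]'; python3 -c "
from h import *;st()"
```

```text
clock: 0.9
eef_pos: [500.4, 333.7, 206.8]
tool_rot: [-3.141, -0.0, 1.601]
force: [1.2, 0.4, 0.2]
width: 62.0
0.9 [500.4 333.7 206.8] [-3.141 -0.     1.601] q [-0.86  0.61  0.36  1.69 -0.26  0.89 -0.36] F [1.2 0.4 0.2] w 62.0
```

```bash
python3 -m pendant '[[0.185,-0.179,-0.07,0,0,-0.09,0.45],[0.185,-0.179,-0.07,0,0,-0.09,0.45],[0.185,-0.179,-0.07,0,0,-0.09,0.45],[0.185,-0.179,-0.07,0,0,-0.09,0.45],[0.185,-0.179,-0.07,0,0,-0.09,0.45],[0.185,-0.179,-0.07,0,0,-0.09,0.45],[0.185,-0.179,-0.07,0,0,-0.09,0.45],[0.185,-0.179,-0.07,0,0,-0.09,0.45]]'; python3 -c "
from h import *;st()"
```

```text
clock: 1.7
eef_pos: [683.5, 157.6, 136.6]
tool_rot: [-3.14, -0.001, 1.517]
force: [-0.2, 0.7, -0.3]
width: 61.7
1.7 [683.5 157.6 136.6] [-3.140e+00 -1.000e-03  1.517e+00] q [-0.44  0.83  0.33  1.45 -0.3   0.92 -0.08] F [-0.2  0.7 -0.3] w 61.7
```

```bash
python3 -m pendant '[[0.001,-0.001,-0.03,0,0,0,0.45],[0.001,-0.001,-0.056,0,0,0,0.45],[0.001,-0.001,-0.056,0,0,0,0.45],[0.001,-0.001,-0.056,0,0,0,0.45]]'; python3 - <<'E'
from h import *;st()
t=ctrl.get_image("top");s=ctrl.get_image("scene")
o=np.hstack([cv2.resize(t[105:205,205:305],(400,400),interpolation=2),cv2.resize(s[220:340,230:350],(400,400),interpolation=2)]);cv2.imwrite("pics/g1.png",o)
E
```

```text
clock: 2.1
eef_pos: [684.7, 157.6, 81.7]
tool_rot: [-3.141, -0.001, 1.519]
force: [0.4, -0.1, 0.5]
width: 61.7
2.1 [684.7 157.6  81.7] [-3.141e+00 -1.000e-03  1.519e+00] q [-0.43  0.89  0.31  1.47 -0.33  0.83 -0.06] F [ 0.4 -0.1  0.5] w 61.7
```

View pics/g1.png

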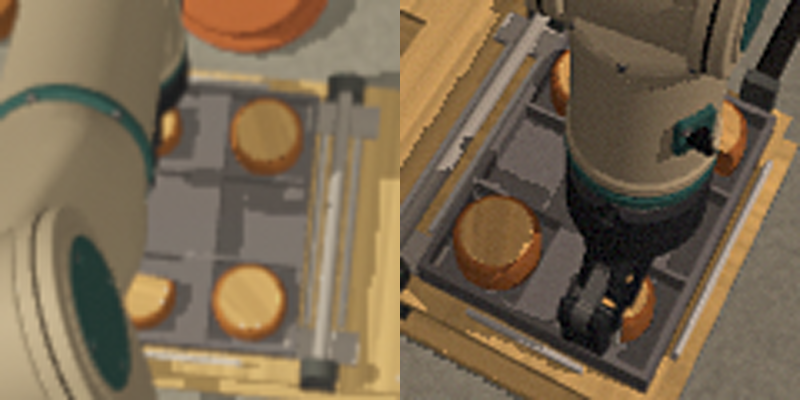

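```bash
python3 - <<'E'
from h import *
for X in [(684.7,157.6,81.7),(717,156,82),(732,156,90),(652,159,82),(684.7,153.6,87),(684.7,145,82)]: print(X,(proj("scene",[X])[0]-[230,220])*3.333+[400,0])
print(tri((243,136.2),(297.5,308)))
E
```

```text
(684.7, 157.6, 81.7) [625.9643583  291.10945962]
(717, 156, 82) [602.88050235 336.57827801]
(732, 156, 90) [593.24561398 354.12739074]
(652, 159, 82) [648.06290919 246.49161283]
(684.7, 153.6, 87) [620.25879259 285.10998329]
(684.7, 145, 82) [607.01533172 282.96511789]
(array([685.57986929, 155.14766871,  78.56032849]), np.float64(4.282736361337361))
```

```bash
python3 -m pendant '[[0,-0.003,-0.007,0,0,0,0.45],[0,-0.003,-0.007,0,0,0,0.45],[0,-0.003,-0.007,0,0,0,-0.4],[0,-0.003,-0.007,0,0,0,-0.4],[0,-0.003,-0.007,0,0,0,-0.4],[0,-0.003,-0.007,0,0,0,-0.4],[0,-0.003,-0.007,0,0,0,-0.4],[0,-0.003,-0.007,0,0,0,-0.4]]'; python3 -c "
from h import *;st()"
```

```text
clock: 3.0
eef_pos: [685.7, 152.1, 74.9]
tool_rot: [3.141, -0.0, 1.517]
force: [-1.8, -0.6, 4.8]
width: 38.3
3.0 [685.7 152.1  74.9] [ 3.141 -0.     1.517] q [-0.42  0.9   0.3   1.48 -0.33  0.81 -0.05] F [-1.8 -0.6  4.8] w 38.3
```

```bash
python3 -m pendant '[[0,0.002,0,0,0,0,0.3],[0,0.002,-0.003,0,0,0,0.3],[0,0.002,-0.006,0,0,0,0.3],[0,0.002,-0.006,0,0,0,0.3]]'; python3 -c "
from h import *;st()"
```

```text
clock: 3.4
eef_pos: [685.4, 154.6, 68.0]
tool_rot: [-3.141, -0.0, 1.517]
force: [-1.4, 0.3, 1.9]
width: 55.5
3.4 [685.4 154.6  68. ] [-3.141 -0.     1.517] q [-0.42  0.91  0.3   1.48 -0.33  0.8  -0.05] F [-1.4  0.3  1.9] w 55.5
```

```bash
python3 -m pendant '[[0,0,0,0,0,0,-0.4],[0,0,0,0,0,0,-0.4],[0,0,0,0,0,0,-0.4],[0,0,0,0,0,0,-0.4],[0,0,0,0,0,0,-0.4]]'; python3 -m pendant '[[0,0,0.03,0,0,0,-0.4],[0,0,0.06,0,0,0,-0.4],[0,0,0.09,0,0,0,-0.4],[0,0,0.09,0,0,0,-0.4]]';  python3 -c "
from h import *;st()"
```

```text
clock: 3.9
eef_pos: [680.9, 155.0, 70.1]
tool_rot: [-3.132, -0.001, 1.517]
force: [-13.7, 0.8, 22.5]
width: 39.6
clock: 4.3
eef_pos: [688.5, 154.4, 162.5]
tool_rot: [3.134, -0.002, 1.517]
force: [0.7, -1.0, 0.6]
width: 39.1
4.3 [688.5 154.4 162.5] [ 3.134e+00 -2.000e-03  1.517e+00] q [-0.44  0.8   0.34  1.42 -0.3   0.96 -0.08] F [ 0.7 -1.   0.6] w 39.1
```

```bash
python3 -m pendant '[[-0.005,-0.02,0,0,0,0,-0.4],[-0.015,-0.055,0,0,0,0,-0.4],[-0.03,-0.095,0,0,0,0,-0.4],[-0.045,-0.135,0,0,0,0,-0.4],[-0.06,-0.175,0,0,0,0,-0.4],[-0.075,-0.215,0,0,0,0,-0.4],[-0.09,-0.245,0,0,0,0,-0.4],[-0.09,-0.25,0,0,0,0,-0.4]]';  python3 - <<'E'
from h import *;st()
t=ctrl.get_image("top");s=ctrl.get_image("scene")
cv2.imwrite("pics/t2.png",np.hstack([cv2.resize(t[170:270,350:450],(400,400),interpolation=2),cv2.resize(s[100:280,60:240],(400,400),interpolation=2)]))
E
```

```text
clock: 5.1
eef_pos: [590.6, -103.1, 156.8]
tool_rot: [-3.136, 0.004, 1.508]
force: [0.9, -1.1, -0.1]
width: 39.4
5.1 [ 590.6 -103.1  156.8] [-3.136  0.004  1.508] q [-0.07  0.67  0.31  1.74 -0.27  0.78  0.31] F [ 0.9 -1.1 -0.1] w 39.4
```

View pics/t2.png

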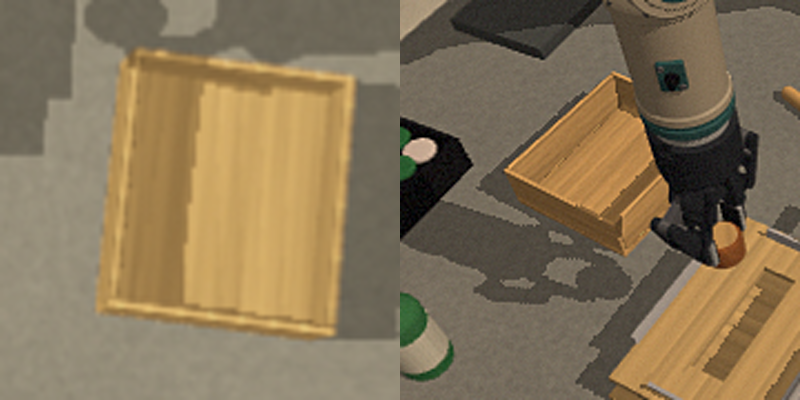

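The slice is held, seen at scene crop (728,243). The bin hasn't moved, with its corner still at top px (383,182). Continuing to the bin.

```bash
python3 -m pendant '[[-0.012,-0.03,0,0,0,0,-0.4],[-0.03,-0.07,0,0,0,0,-0.4],[-0.045,-0.11,0,0,0,0,-0.4],[-0.06,-0.15,0,0,0,0,-0.4],[-0.08,-0.195,0,0,0,0,-0.4],[-0.095,-0.235,0,0,0,0,-0.4],[-0.103,-0.253,0,0,0,0,-0.4],[-0.103,-0.253,0,0,0,0,-0.4]]'; python3 -m pendant '[[0,0,-0.03,0,0,0,-0.4],[0,0,-0.06,0,0,0,-0.4],[0,0,-0.09,0,0,0,-0.4],[0,0,-0.11,0,0,0,-0.4],[0,0,-0.115,0,0,0,-0.4],[0,0,-0.115,0,0,0,-0.4]]'; python3 -c "
from h import *;st()"
```

```text
clock: 6.0
eef_pos: [490.6, -351.6, 157.4]
tool_rot: [-3.14, 0.001, 1.513]
force: [-0.5, 0.4, 0.3]
width: 39.4
clock: 6.6
eef_pos: [493.1, -346.4, 42.1]
tool_rot: [-3.14, -0.002, 1.519]
force: [-0.2, -0.6, -0.4]
width: 38.9
6.6 [ 493.1 -346.4   42.1] [-3.140e+00 -2.000e-03  1.519e+00] q [ 0.44  0.83  0.21  1.79 -0.3   0.56  0.78] F [-0.2 -0.6 -0.4] w 38.9
```

```bash
python3 -m pendant '[[0,0,0,0,0,0,0.3],[0,0,0,0,0,0,0.3],[0,0,0.03,0,0,0,0.3],[0,0,0.08,0,0,0,0.3],[0,0,0.12,0,0,0,0.3],[0,0,0.12,0,0,0,0.3]]'; python3 -m pendant '[[0.01,0.05,0,0,0,0,0.3],[0.02,0.1,0,0,0,0,0.3],[0.03,0.15,0,0,0,0,0.3],[0.04,0.2,0,0,0,0,0.3],[0.04,0.25,0,0,0,0,0.3],[0.05,0.3,0,0,0,0,0.3],[0.05,0.35,0,0,0,0,0.3],[0.05,0.4,0,0,0,0,0.3]]';  python3 - <<'E'
from h import *;st()
t=ctrl.get_image("top")
cv2.imwrite("pics/t3.png",t); 
E
```

```text
clock: 7.2
eef_pos: [496.0, -351.7, 170.2]
tool_rot: [3.13, 0.007, 1.516]
force: [0.8, -0.1, 0.4]
width: 55.4
clock: 8.0
eef_pos: [542.7, 48.8, 163.6]
tool_rot: [3.14, -0.001, 1.517]
force: [1.5, -0.1, -0.1]
width: 55.3
8.0 [542.7  48.8 163.6] [ 3.140e+00 -1.000e-03  1.517e+00] q [-0.36  0.59  0.33  1.89 -0.28  0.71  0.08] F [ 1.5 -0.1 -0.1] w 55.3
```

View pics/t3.png

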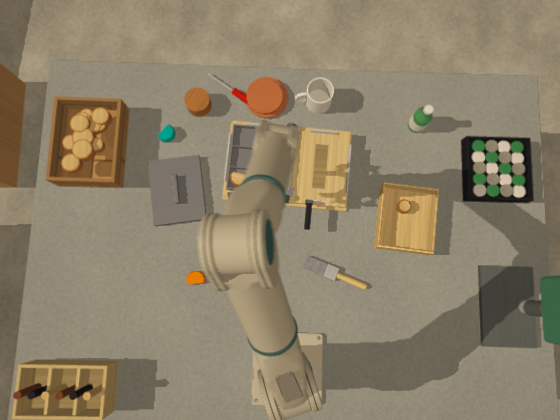

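```bash
python3 -m pendant '[[0.006,0.05,0,0,0,-0.1,0.3],[0.012,0.1,0,0,0,-0.1,0.3],[0.012,0.111,0,0,0,-0.1,0.3],[0.012,0.111,-0.04,0,0,-0.1,0.3],[0.012,0.111,-0.07,0,0,-0.1,0.3],[0.012,0.111,-0.07,0,0,-0.1,0.3]]';  python3 - <<'E'
from h import *;st()
s=ctrl.get_image("scene"); a=ctrl.get_image("top")
cv2.imwrite("pics/g4.png",np.hstack([cv2.resize(a[130:230,205:305],(400,400),interpolation=2),cv2.resize(s[200:320,260:380],(400,400),interpolation=2)]))
E
```

```text
clock: 8.65
eef_pos: [551.4, 156.8, 90.0]
tool_rot: [-3.135, 0.003, 1.417]
force: [-1.3, -0.3, 0.8]
width: 55.5
8.65 [551.4 156.8  90. ] [-3.135e+00  3.000e-03  1.417e+00] q [-0.52  0.74  0.32  1.85 -0.37  0.62 -0.13] F [-1.3 -0.3  0.8] w 55.5
```

View pics/g4.png

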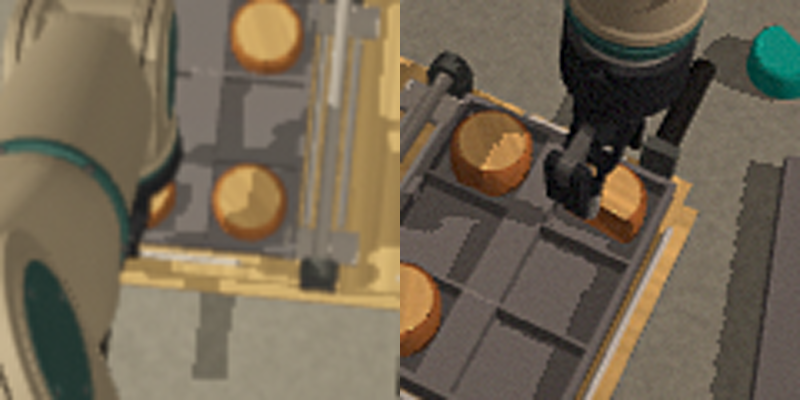

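```bash
python3 -m pendant '[[0.001,0.002,-0.01,0,0,0,0.3],[0.001,0.002,-0.02,0,0,0,0.3],[0.001,0.002,-0.02,0,0,0,0.3],[0.001,0.002,-0.02,0,0,0,-0.5],[0.001,0.002,-0.02,0,0,0,-0.5],[0.001,0.002,-0.02,0,0,0,-0.5],[0.001,0.002,-0.02,0,0,0,-0.5],[0.001,0.002,-0.02,0,0,0,-0.5]]';  python3 -c "
from h import *;st()"
```

```text
clock: 9.55
eef_pos: [555.7, 159.5, 73.7]
tool_rot: [3.141, -0.0, 1.417]
force: [-1.1, -1.2, 6.3]
width: 35.3
9.55 [555.7 159.5  73.7] [ 3.141 -0.     1.417] q [-0.52  0.76  0.3   1.86 -0.38  0.58 -0.12] F [-1.1 -1.2  6.3] w 35.3
```

```bash
python3 -m pendant '[[0,0,0.02,0,0,0,-0.5],[0,0,0.05,0,0,0,-0.5],[0,0,0.085,0,0,0,-0.5],[0,0,0.095,0,0,0,-0.5]]';python3 -m pendant '[[-0.005,-0.02,0,0,0,0,-0.5],[-0.015,-0.055,0,0,0,0,-0.5],[-0.025,-0.095,0,0,0,0,-0.5],[-0.035,-0.135,0,0,0,0,-0.5],[-0.045,-0.175,0,0,0,0,-0.5],[-0.055,-0.215,0,0,0,0,-0.5],[-0.067,-0.245,0,0,0,0,-0.5],[-0.067,-0.25,0,0,0,0,-0.5]]'; python3 - <<'E'
from h import *;st()
t=ctrl.get_image("top");s=ctrl.get_image("scene")
cv2.imwrite("pics/t5.png",np.hstack([cv2.resize(t[170:270,350:450],(400,400),interpolation=2),cv2.resize(s[100:280,60:240],(400,400),interpolation=2)]))
E
```

```text
clock: 9.95
eef_pos: [557.7, 159.8, 171.3]
tool_rot: [3.136, -0.002, 1.417]
force: [0.9, -0.2, 0.3]
width: 35.7
clock: 10.75
eef_pos: [486.1, -95.1, 167.8]
tool_rot: [-3.14, 0.002, 1.41]
force: [-0.9, -0.2, 0.1]
width: 35.5
10.75 [486.1 -95.1 167.8] [-3.14e+00  2.00e-03  1.41e+00] q [-0.11  0.53  0.35  2.01 -0.29  0.65  0.27] F [-0.9 -0.2  0.1] w 35.5
```

View pics/t5.png

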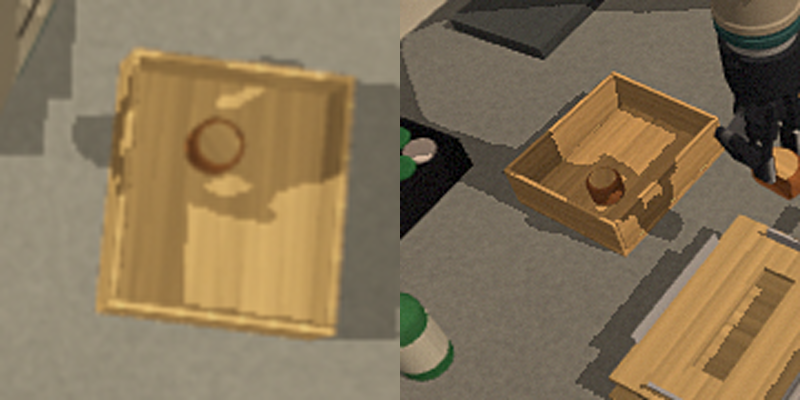

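The split slice is held at scene crop (780,170). The small one stands in the bin at crop (215,145), and the bin hasn't moved. Placing the split slice in the near half of the bin.

```bash
python3 -m pendant '[[-0.008,-0.03,0,0,0,0,-0.5],[-0.02,-0.07,0,0,0,0,-0.5],[-0.03,-0.11,0,0,0,0,-0.5],[-0.04,-0.15,0,0,0,0,-0.5],[-0.052,-0.195,0,0,0,0,-0.5],[-0.063,-0.235,0,0,0,0,-0.5],[-0.068,-0.255,0,0,0,0,-0.5],[-0.068,-0.255,0,0,0,0,-0.5]]'; python3 -m pendant '[[0,0,-0.03,0,0,0,-0.5],[0,0,-0.06,0,0,0,-0.5],[0,0,-0.09,0,0,0,-0.5],[0,0,-0.115,0,0,0,-0.5],[0,0,-0.12,0,0,0,-0.5],[0,0,-0.12,0,0,0,-0.5]]'; python3 -c "
from h import *;st()"
```

```text
clock: 11.65
eef_pos: [420.3, -348.1, 167.8]
tool_rot: [3.141, 0.002, 1.414]
force: [0.4, -1.7, -0.8]
width: 35.4
clock: 12.25
eef_pos: [421.2, -343.4, 47.4]
tool_rot: [-3.14, -0.002, 1.419]
force: [0.2, 0.3, 0.5]
width: 35.2
12.25 [ 421.2 -343.4   47.4] [-3.140e+00 -2.000e-03  1.419e+00] q [ 0.49  0.77  0.21  1.96 -0.35  0.45  0.81] F [0.2 0.3 0.5] w 35.2
```

```bash
python3 -m pendant '[[0,0,0,0,0,0,0.15],[0,0,0,0,0,0,0.15],[0,0,0.03,0,0,0,0.15],[0,0,0.08,0,0,0,0.15],[0,0,0.12,0,0,0,0.15],[0,0,0.13,0,0,0,0.15]]'; python3 -m pendant '[[0.007,0.05,0,0,0,0.14,0.15],[0.014,0.1,0,0,0,0.28,0.15],[0.021,0.15,0,0,0,0.42,0.15],[0.028,0.2,0,0,0,0.56,0.15],[0.036,0.25,0,0,0,0.70,0.15],[0.043,0.3,0,0,0,0.84,0.15],[0.05,0.35,0,0,0,0.98,0.15],[0.058,0.4,0,0,0,1.12,0.15]]';  python3 -m pendant '[[0.007,0.05,0,0,0,0.14,0.15],[0.014,0.1,0,0,0,0.28,0.15],[0.021,0.15,0,0,0,0.42,0.15],[0.028,0.2,0,0,0,0.56,0.15],[0.036,0.25,0,0,0,0.70,0.15],[0.044,0.297,0,0,0,0.767,0.15],[0.044,0.297,0,0,0,0.767,0.15]]';python3 - <<'E'
from h import *;st()
t=ctrl.get_image("top");s=ctrl.get_image("scene")
cv2.imwrite("pics/t6.png",np.hstack([cv2.resize(t[120:270,350:450],(400,600),interpolation=2),cv2.resize(s[220:370,350:450],(400,600),interpolation=2)]))
E
```

```text
clock: 12.85
eef_pos: [422.8, -347.6, 183.7]
tool_rot: [3.133, 0.005, 1.416]
force: [1.0, -0.3, -0.2]
width: 49.3
clock: 13.65
eef_pos: [477.7, 52.5, 178.6]
tool_rot: [3.141, 0.001, 2.542]
force: [0.4, -0.2, 0.7]
width: 48.8
clock: 14.35
eef_pos: [520.3, 357.1, 178.5]
tool_rot: [3.134, 0.002, -2.969]
force: [-1.8, 0.2, 0.2]
width: 48.9
14.35 [520.3 357.1 178.5] [ 3.134e+00  2.000e-03 -2.969e+00] q [-0.54  0.66 -0.17  1.63  0.13  0.86  0.98] F [-1.8  0.2  0.2] w 48.9
```

View pics/t6.png

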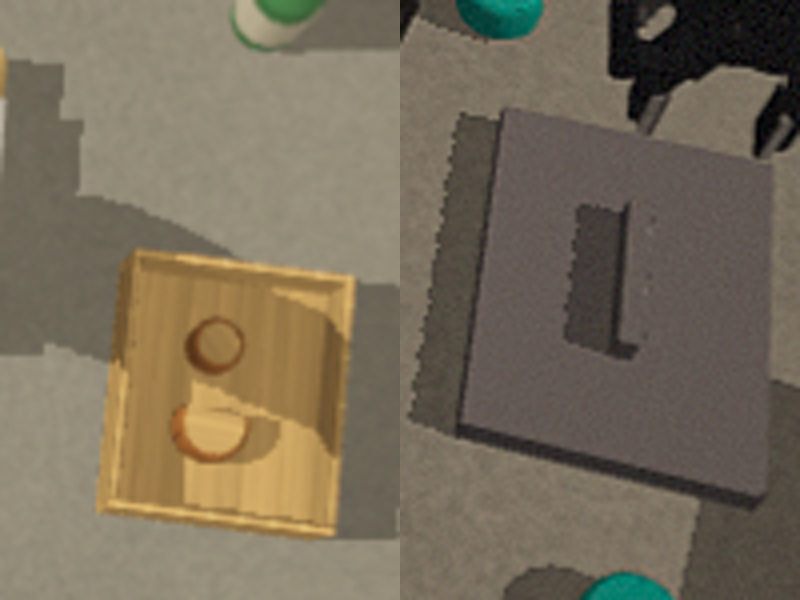

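Both odd slices are in the bin. Cross-checking the empty tray's position with the scene view.

```bash
python3 - <<'E'
from h import *
np.set_printoptions(precision=1,suppress=True)
q=lambda u,v:(350+(u-400-1.5)/4,220+(v-1.5)/4)
E=plane("scene",[q(505,108),q(773,163),q(765,495),q(463,425)],22);print(E[:,:2],E.mean(0)[:2],[np.linalg.norm(E[i]-E[(i+1)%4]) for i in range(4)],np.arctan2(*(E[3]-E[0]+E[2]-E[1])[[1,0]]))
R=plane("scene",[q(630,203),q(616,345)],44);print("rib -y edge",R[:,:2],R.mean(0)[:2])
E
```

```text
[[438.5 264.5]
 [410.2 421.2]
 [612.  453.4]
 [640.2 298.3]] [525.2 359.3] [np.float64(159.23942680475676), np.float64(204.39877620507832), np.float64(157.58076042834318), np.float64(204.468987313213)] 0.16232274361195365
rib -y edge [[485.6 346.6]
 [573.5 359.5]] [529.6 353.1]
```

```bash
python3 -m pendant '[[0.005,0,-0.04,0,0,-0.01,0.15],[0.005,0,-0.08,0,0,-0.01,0.15],[0.005,0,-0.12,0,0,-0.01,0.15],[0.005,0,-0.14,0,0,-0.01,0.15],[0.005,0,-0.148,0,0,-0.01,0.15],[0.005,0,-0.148,0,0,-0.01,0.15]]'; python3 -m pendant '[[0,0,0,0,0,0,-1],[0,0,0,0,0,0,-1],[0,0,0,0,0,0,-1],[0,0,0,0,0,0,-1],[0,0,0,0,0,0,-1],[0,0,0,0,0,0,-1]]'; python3 -c "
from h import *;st()"
```

```text
clock: 15.05
eef_pos: [526.7, 345.4, 29.6]
tool_rot: [-3.14, -0.001, -2.991]
force: [-0.4, 0.6, 0.8]
width: 49.0
clock: 15.65
eef_pos: [528.0, 349.0, 32.4]
tool_rot: [3.139, 0.004, -2.989]
force: [-1.1, 1.1, 6.1]
width: 11.7
15.65 [528.  349.   32.4] [ 3.139  0.004 -2.989] q [-0.55  0.86 -0.13  1.71  0.17  0.58  0.94] F [-1.1  1.1  6.1] w 11.7
```

```bash
python3 -m pendant '[[0,0,0.02,0,0,0,-1],[0,0,0.04,0,0,0,-1],[0,0,0.07,0,0,0,-1],[0,0,0.1,0,0,0,-1],[0,0,0.12,0,0,0,-1],[0,0,0.12,0,0,0,-1],[0,0,0.12,0,0,0,-1],[0,0,0.12,0,0,0,-1]]'; python3 - <<'E'
from h import *;st()
t=ctrl.get_image("top");s=ctrl.get_image("scene")
cv2.imwrite("pics/t7.png",np.hstack([cv2.resize(t[120:270,110:260],(400,400),interpolation=2),cv2.resize(s[180:380,340:540],(400,400),interpolation=2)]))
E
```

```text
clock: 16.45
eef_pos: [526.0, 346.5, 148.8]
tool_rot: [-3.14, -0.002, -2.99]
force: [-1.1, -0.4, -1.4]
width: 12.2
16.45 [526.  346.5 148.8] [-3.14e+00 -2.00e-03 -2.99e+00] q [-0.53  0.7  -0.16  1.65  0.14  0.81  0.97] F [-1.1 -0.4 -1.4] w 12.2
```

View pics/t7.png

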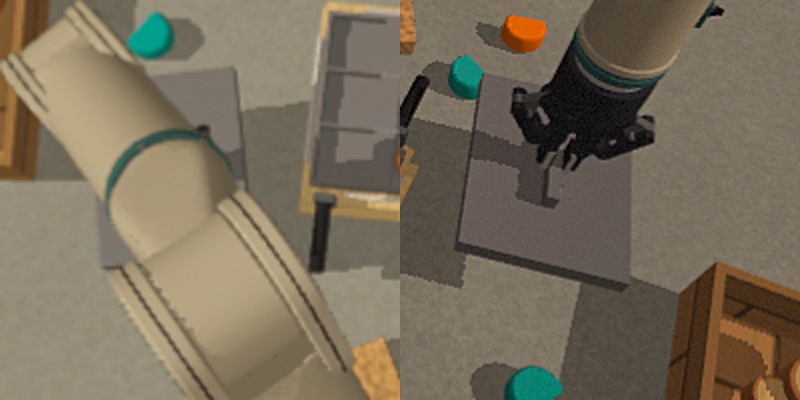

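```bash
python3 - <<'E'
from h import *
np.set_printoptions(precision=1,suppress=True)
q=lambda u,v:(340+(u-400-.5)/2,180+(v-.5)/2)
for z in(130,138):
    E=plane("scene",[q(481,74),q(457,242),q(628,282)],z);print(z,E[:,:2],"c",(E[0]+E[2])[:2]/2,np.linalg.norm(E[0]-E[1]),np.linalg.norm(E[2]-E[1]),np.arctan2(*(E[1]-E[0])[[1,0]]),np.arctan2(*(E[1]-E[2])[[0,1]]))
t=lambda u,v:(110+(u-.8)*.375,120+(v-.8)*.375)
print(plane("top",[t(236,67)],138))
E
```

```text
130 [[431.7 250.2]
 [636.2 282.7]
 [609.4 440.9]] c [520.6 345.5] 207.07013067351372 160.46952983560874 0.15770391260388977 2.973530276381228
138 [[438.  250.2]
 [640.2 282.3]
 [613.7 438.7]] c [525.9 344.4] 204.73838579886885 158.66253815354514 0.15770391260388977 2.9735302763812284
[[637.7 277.7 138. ]]
```

```bash
python3 -m pendant '[[0.01,-0.02,0.01,0,0,-0.03,-1],[0.02,-0.05,0.015,0,0,-0.07,-1],[0.035,-0.09,0.015,0,0,-0.11,-1],[0.05,-0.13,0.015,0,0,-0.15,-1],[0.07,-0.17,0.015,0,0,-0.18,-1],[0.085,-0.21,0.015,0,0,-0.214,-1],[0.093,-0.232,0.01,0,0,-0.214,-1],[0.093,-0.232,0.01,0,0,-0.214,-1]]'; python3 -m pendant '[[0,0,-0.01,0,0,0,-1],[0,0,-0.02,0,0,0,-1],[0,0,-0.02,0,0,0,-1]]';python3 - <<'E'
from h import *;st()
t=ctrl.get_image("top");s=ctrl.get_image("scene")
cv2.imwrite("pics/t8.png",np.hstack([cv2.resize(t[105:225,205:305],(400,480),interpolation=2),cv2.resize(s[210:360,220:345],(400,480),interpolation=2)]))
E
```

```text
clock: 17.35
eef_pos: [620.5, 108.6, 158.3]
tool_rot: [-3.137, -0.002, 3.072]
force: [-0.1, -0.5, -0.7]
width: 11.8
clock: 17.65
eef_pos: [617.6, 117.1, 137.7]
tool_rot: [-3.141, -0.005, 3.083]
force: [0.1, -0.6, -1.4]
width: 12.4
17.65 [617.6 117.1 137.7] [-3.141 -0.005  3.083] q [-0.16  0.71 -0.12  1.66  0.11  0.78  1.19] F [ 0.1 -0.6 -1.4] w 12.4
```

View pics/t8.png

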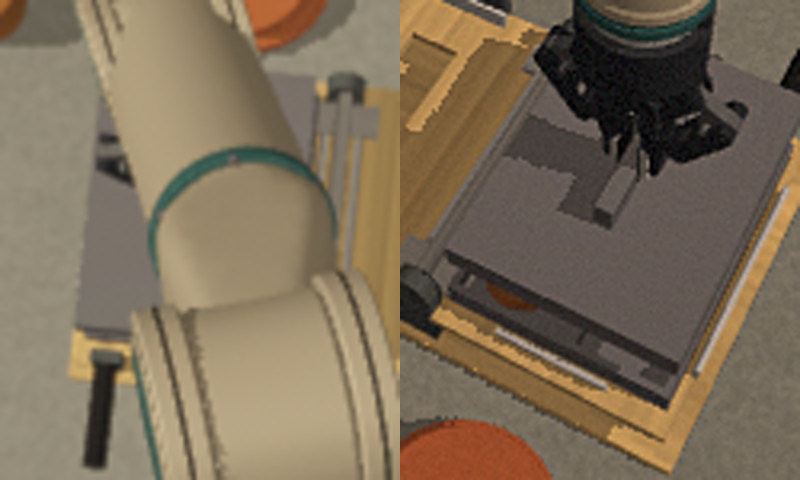

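```bash
python3 - <<'E'
from h import *
np.set_printoptions(precision=1,suppress=True)
c=np.array([618.7,114.3]);a=-.062;R=np.array([[np.cos(a),-np.sin(a)],[np.sin(a),np.cos(a)]])
q=lambda P:(P-[220,210])*3.2+[400,0]; t=lambda P:(P-[205,105])*4
for z in(72,128,130):
    X=[list(c+R@p)+[z] for p in[(102.5,80),(102.5,-80),(-102.5,80)]]
    print(z,"scene +yfar,-yfar",q(proj("scene",X))[:2].ravel(),"top -yfar, +ynear",t(proj("top",X))[1:].ravel())
for z in (128,):
    print(plane("scene",[np.array(p)/3.2+[220-125,210] for p in[(447,252),(680,363)]],z),plane("top",[np.array(p)/4+[205,105] for p in[(315,75),(78,328)]],z))
    print("mid",plane("top",[np.array(p)/4+[205,105] for p in[(315,75),(78,328)]],z).mean(0))
E
```

```text
72 scene +yfar,-yfar [667.9 394.2 447.1 282.1] top -yfar, +ynear [316.4  95.   80.6 336.1]
128 scene +yfar,-yfar [673.  361.2 439.1 244.4] top -yfar, +ynear [317.2  71.8  72.7 321.2]
130 scene +yfar,-yfar [673.2 359.9 438.8 243. ] top -yfar, +ynear [317.2  70.9  72.4 320.7]
[[718.5  34.9 128. ]
 [725.3 191.9 128. ]] [[713.5  29.6 128. ]
 [516.5 196.4 128. ]]
mid [615. 113. 128.]
```

```bash
python3 -m pendant '[[0.001,-0.002,-0.008,0,0,-0.003,-1],[0.001,-0.002,-0.016,0,0,-0.003,-1],[0.001,-0.002,-0.02,0,0,-0.003,-1],[0.001,-0.002,-0.02,0,0,-0.003,-1]]'; python3 -m pendant '[[0,0,-0.005,0,0,0,-1],[0,0,-0.01,0,0,0,-1],[0,0,-0.01,0,0,0,-1]]'; python3 -c "
from h import *;st()"
```

```text
clock: 18.15
eef_pos: [620.1, 113.2, 119.1]
tool_rot: [-3.141, -0.002, 3.077]
force: [0.1, -0.2, -1.0]
width: 12.3
clock: 18.45
eef_pos: [620.2, 113.3, 109.3]
tool_rot: [-3.141, -0.001, 3.077]
force: [0.4, -0.8, -2.0]
width: 12.2
18.45 [620.2 113.3 109.3] [-3.141e+00 -1.000e-03  3.077e+00] q [-0.16  0.75 -0.11  1.68  0.11  0.73  1.18] F [ 0.4 -0.8 -2. ] w 12.2
```

```bash
python3 -m pendant '[[0,0,-0.003,0,0,0,-1],[0,0,-0.005,0,0,0,-1],[0,0,-0.005,0,0,0,-1]]';  python3 -c "
from h import *;st()"
```

```text
clock: 18.75
eef_pos: [620.8, 113.4, 104.9]
tool_rot: [-3.142, -0.0, 3.077]
force: [-0.3, -0.4, -1.8]
width: 12.2
18.75 [620.8 113.4 104.9] [-3.142 -0.     3.077] q [-0.16  0.75 -0.11  1.68  0.11  0.72  1.18] F [-0.3 -0.4 -1.8] w 12.2
```

```bash
python3 -m pendant '[[0,0,-0.002,0,0,0,-1],[0,0,-0.004,0,0,0,-1],[0,0,-0.004,0,0,0,-1]]';  python3 -c "
from h import *;st()"
```

```text
clock: 19.05
eef_pos: [621.1, 113.4, 104.2]
tool_rot: [3.142, 0.001, 3.077]
force: [-6.4, -1.2, 18.6]
width: 12.0
19.05 [621.1 113.4 104.2] [3.142e+00 1.000e-03 3.077e+00] q [-0.16  0.75 -0.11  1.68  0.12  0.71  1.18] F [-6.4 -1.2 18.6] w 12.0
```

```bash
python3 -m pendant '[[0,0,0.002,0,0,0,-1],[0,0,0.003,0,0,0,-0.3],[0,0,0.003,0,0,0,-0.2],[0,0,0.003,0,0,0,-0.2],[0,0,0.02,0,0,0,-0.2],[0,0,0.05,0,0,0,-0.2],[0,0,0.06,0,0,0,-0.2]]';  python3 -m pendant '[[-0.03,-0.025,0,0,0,0,0.1],[-0.06,-0.052,0,0,0,0,0.1],[-0.1,-0.086,0,0,0,0,0.1],[-0.14,-0.121,0,0,0,0,0.1],[-0.17,-0.147,0,0,0,0,0.1],[-0.189,-0.163,0,0,0,0,0.1],[-0.189,-0.163,0,0,0,0,0.1],[-0.189,-0.163,0,0,0,0,0.1]]'; python3 - <<'E'
from h import *;st()
t=ctrl.get_image("top");s=ctrl.get_image("scene")
cv2.imwrite("pics/t9.png",np.hstack([cv2.resize(t[105:235,205:365],(400,325),interpolation=2),cv2.resize(s[170:350,150:370],(400,327),interpolation=2)[:325]]))
E
```

```text
clock: 19.75
eef_pos: [622.4, 113.8, 163.3]
tool_rot: [3.14, 0.004, 3.077]
force: [0.7, 0.3, -0.5]
width: 34.1
clock: 20.55
eef_pos: [432.4, -49.7, 161.1]
tool_rot: [3.141, 0.001, 3.076]
force: [0.4, 0.9, 0.3]
width: 47.1
20.55 [432.4 -49.7 161.1] [3.141e+00 1.000e-03 3.076e+00] q [ 0.15  0.45 -0.14  2.16  0.12  0.54  1.43] F [0.4 0.9 0.3] w 47.1
```

View pics/t9.png

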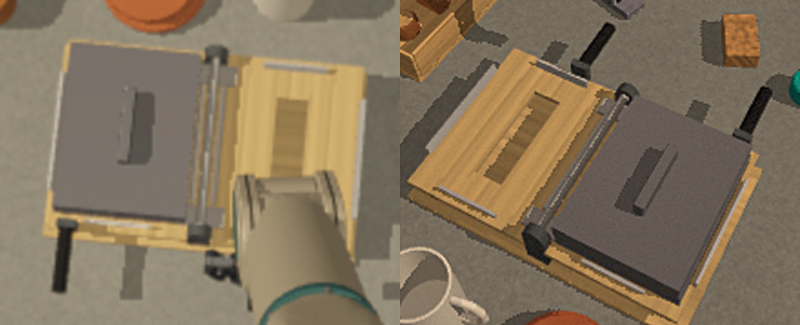

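The empty tray sits squarely on the full one, with no tilt. Now for the cover handle.

```bash
python3 -m pendant '[[0,0,-0.04,0,0,0,0.1],[0,0,-0.08,0,0,0,0.1],[0,0,-0.1,0,0,0,0.1],[0,0,-0.107,0,0,0,0.1],[0,0,-0.107,0,0,0,0.1]]';  python3 -c "
from h import *;st()"; python3 -m pendant '[[0,0,0,0,0,0,-1],[0,0,0,0,0,0,-1],[0,0,0,0,0,0,-1],[0,0,0,0,0,0,-1],[0,0,0,0,0,0,-1]]'; python3 -c "
from h import *;st()"
```

```text
clock: 21.15
eef_pos: [432.1, -48.7, 53.3]
tool_rot: [3.141, -0.001, 3.078]
force: [0.1, 0.1, -0.3]
width: 46.6
21.15 [432.1 -48.7  53.3] [ 3.141e+00 -1.000e-03  3.078e+00] q [ 0.1   0.67 -0.08  2.24  0.2   0.24  1.35] F [ 0.1  0.1 -0.3] w 46.6
clock: 21.65
eef_pos: [433.1, -47.6, 55.3]
tool_rot: [3.139, 0.003, 3.079]
force: [-0.1, 6.1, 1.5]
width: 16.1
21.65 [433.1 -47.6  55.3] [3.139e+00 3.000e-03 3.079e+00] q [ 0.1   0.66 -0.08  2.24  0.2   0.24  1.36] F [-0.1  6.1  1.5] w 16.1
```

```bash
python3 -m pendant '[[0,0.003,0.019,0,0,0,-1],[0.001,0.010,0.0375,0,0,0,-1],[0.001,0.022,0.053,0,0,0,-1],[0.002,0.0375,0.065,0,0,0,-1],[0.003,0.0555,0.0725,0,0,0,-1],[0.005,0.075,0.075,0,0,0,-1],[0.006,0.094,0.0725,0,0,0,-1],[0.006,0.094,0.0725,0,0,0,-1]]'; python3 -c "
from h import *;s=st();print(s['torque'])"
```

```text
clock: 22.45
eef_pos: [439.6, 41.1, 130.6]
tool_rot: [-3.138, 0.006, 3.072]
force: [-4.7, -9.3, 35.5]
width: 15.8
22.45 [439.6  41.1 130.6] [-3.138  0.006  3.072] q [-0.09  0.51 -0.11  2.18  0.13  0.45  1.21] F [-4.7 -9.3 35.5] w 15.8
[-2.45074062  0.93420959 -0.51252311]
```

```bash
python3 -m pendant '[[0,0,0,0,0,0,-0.3],[0,0,0,0,0,0,-0.3],[0,0,0,0,0,0,-0.3]]'; python3 -c "
from h import *;s=st();print(s['torque'])
t=ctrl.get_image('top');s=ctrl.get_image('scene')
cv2.imwrite('pics/t10.png',np.hstack([cv2.resize(t[105:265,205:365],(400,400),interpolation=2),cv2.resize(s[100:350,140:390],(400,400),interpolation=2)]))"
```

```text
clock: 22.75
eef_pos: [438.0, 44.6, 127.1]
tool_rot: [3.141, 0.001, 3.077]
force: [0.1, -0.1, 0.2]
width: 29.8
22.75 [438.   44.6 127.1] [3.141e+00 1.000e-03 3.077e+00] q [-0.09  0.52 -0.11  2.18  0.13  0.45  1.21] F [ 0.1 -0.1  0.2] w 29.8
[ 0.03787093 -0.01491846 -0.02312936]
```

View pics/t10.png

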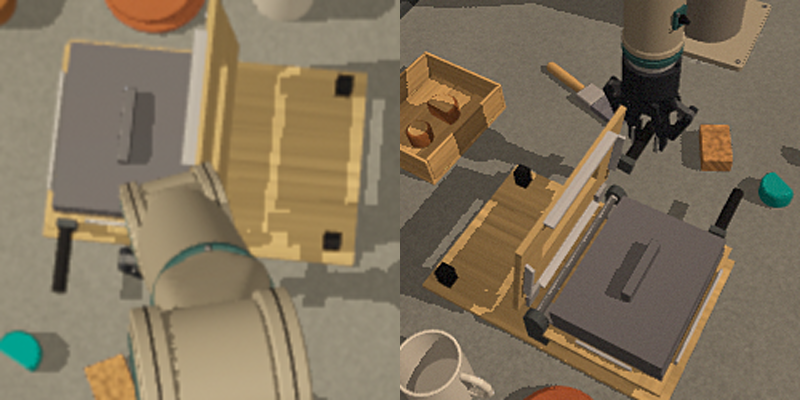

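The cover is at about 100°, with its bar between the fingers and the trays undisturbed. I'll regrip.

```bash
python3 -m pendant '[[0,0,0,0,0,0,-1],[0,0,0,0,0,0,-1],[0,0,0,0,0,0,-1]]'; python3 -c "
from h import *;s=st();print(s['torque'])"
```

```text
clock: 23.15
eef_pos: [437.5, 43.0, 126.7]
tool_rot: [-3.14, -0.001, 3.076]
force: [0.1, -4.2, 6.2]
width: 16.1
23.15 [437.5  43.  126.7] [-3.140e+00 -1.000e-03  3.076e+00] q [-0.08  0.52 -0.11  2.18  0.13  0.45  1.21] F [ 0.1 -4.2  6.2] w 16.1
[-0.95693728  0.17676037  0.06384141]
```

```bash
python3 -m pendant '[[0,0.009,-0.003,0,0,0,-1],[0.001,0.018,-0.0075,0,0,0,-1],[0.002,0.0335,-0.019,0,0,0,-1],[0.003,0.0455,-0.035,0,0,0,-1],[0.003,0.0455,-0.035,0,0,0,-1]]'; python3 -m pendant '[[0,0,0,0,0,0,-0.3],[0,0,0,0,0,0,-0.3],[0,0,0,0,0,0,-0.3]]';python3 -m pendant '[[0,0,0,0,0,0,-1],[0,0,0,0,0,0,-1],[0,0,0,0,0,0,-1]]'
```

```text
clock: 23.65
eef_pos: [440.5, 89.2, 90.4]
tool_rot: [-3.139, -0.002, 3.078]
force: [2.4, -2.3, -9.3]
width: 16.3
clock: 23.95
eef_pos: [440.9, 90.2, 91.7]
tool_rot: [3.141, 0.0, 3.077]
force: [-0.6, 0.2, -0.2]
width: 29.8
clock: 24.25
eef_pos: [440.9, 89.3, 91.8]
tool_rot: [-3.141, 0.0, 3.076]
force: [-0.1, -2.9, 3.7]
width: 16.2
```

```bash
python3 -m pendant '[[0,0.004,-0.009,0,0,0,-1],[0,0.0075,-0.018,0,0,0,-1],[0,0.0095,-0.028,0,0,0,-1],[0.001,0.01,-0.037,0,0,0,-1],[0.001,0.01,-0.0385,0,0,0,-1],[0.001,0.01,-0.0385,0,0,0,-1]]'; python3 -c "
from h import *;s=st();print(s['torque'])"
```

```text
clock: 24.85
eef_pos: [441.8, 101.8, 53.5]
tool_rot: [3.14, 0.0, 3.079]
force: [-0.9, 3.3, 6.3]
width: 16.1
24.85 [441.8 101.8  53.5] [3.14  0.    3.079] q [-0.24  0.68 -0.06  2.19  0.14  0.27  1.08] F [-0.9  3.3  6.3] w 16.1
[ 0.25371228  0.36209074 -0.01919531]
```

```bash
python3 -m pendant '[[0,0,-0.002,0,0,0,-1],[0,0,-0.002,0,0,0,-1]]'; python3 -m pendant '[[0,0,0.001,0,0,0,-0.2],[0,0,0.002,0,0,0,-0.2],[0,0,0.002,0,0,0,-0.2],[0,0,0.03,0,0,0,-0.2],[0,0,0.07,0,0,0,-0.2],[0,0,0.1,0,0,0,0.1],[0,0,0.1,0,0,0,0.1]]'; python3 - <<'E'
from h import *;st()
s=ctrl.get_image('scene');t=ctrl.get_image("top");cv2.imwrite("pics/t11.png",s);cv2.imwrite("pics/t11t.png",t)
# handles via scene black mask
for n,im in(("scene",s),("top",t)):
    m=(im.max(2)<48).astype(np.uint8)
    for c in cv2.findContours(m,cv2.RETR_EXTERNAL,cv2.CHAIN_APPROX_NONE)[0]:
        r=cv2.minAreaRect(c)
        if 60<cv2.contourArea(c)<600 and max(r[1])>2*min(r[1]): print(n,np.round(r[0],1),np.round(r[1],1),np.round(plane(n,[r[0]],72)[0,:2],1))
E
```

```text
clock: 25.05
eef_pos: [441.8, 101.9, 52.0]
tool_rot: [3.139, 0.001, 3.079]
force: [-2.3, 4.3, 13.8]
width: 16.2
clock: 25.75
eef_pos: [444.3, 100.4, 154.3]
tool_rot: [3.139, 0.007, 3.076]
force: [0.6, -0.7, -0.7]
width: 47.1
25.75 [444.3 100.4 154.3] [3.139 0.007 3.076] q [-0.2   0.48 -0.12  2.13  0.11  0.53  1.11] F [ 0.6 -0.7 -0.7] w 47.1
scene [347.3 226.4] [ 6.8 19.3] [445.7 186.2]
scene [314.  212.6] [ 6.7 21.6] [440.1  99.4]
scene [548.9 132.6] [ 7.1 29.3] [-106.   615.5]
scene [535.8 128.1] [ 7.8 34.2] [-111.2  579.7]
scene [103.7 117.4] [45.3  4.4] [ 369.1 -592.6]
scene [400.8  81.7] [21.4  7.6] [-166.3  166.7]
scene [104.4  33.3] [33.1  9.4] [  -5.9 -892.8]
scene [452.2  46.5] [  6.2 101.7] [-447.1  284.3]
scene [441.   45.3] [ 6.6 98.9] [-438.   246.6]
scene [244.9  23. ] [46.4  5.4] [-282.9 -458.2]
top [ 36.6 391.8] [ 7. 20.] [-66.7 692.5]
top [ 80.7 391.3] [ 6.2 24.1] [-64.  572.8]
```

```bash
python3 -m pendant '[[0.002,0.04,0,0,0,0,0.1],[0.004,0.084,0,0,0,0,0.1],[0.004,0.084,-0.03,0,0,0,0.1],[0.004,0.084,-0.07,0,0,0,0.1],[0.004,0.084,-0.095,0,0,0,0.1],[0.004,0.084,-0.1,0,0,0,0.1],[0.004,0.084,-0.1,0,0,0,0.1]]'; python3 -m pendant '[[0,0,0,0,0,0,-1],[0,0,0,0,0,0,-1],[0,0,0,0,0,0,-1],[0,0,0,0,0,0,-1],[0,0,0,0,0,0,-1]]';python3 -c "
from h import *;s=st();print(s['torque'])"
```

```text
clock: 26.55
eef_pos: [444.6, 183.3, 49.7]
tool_rot: [-3.14, -0.003, 3.077]
force: [0.4, 0.4, 0.5]
width: 47.2
clock: 27.05
eef_pos: [446.8, 187.1, 52.5]
tool_rot: [3.137, 0.003, 3.079]
force: [-1.7, 5.4, -2.2]
width: 16.2
27.05 [446.8 187.1  52.5] [3.137e+00 3.000e-03 3.079e+00] q [-0.41  0.7  -0.07  2.12  0.13  0.33  0.93] F [-1.7  5.4 -2.2] w 16.2
[1.27877588 0.17549889 0.01958684]
```

```bash
python3 -m pendant '[[0,-0.001,0.0155,0,0,0,-1],[0,-0.003,0.031,0,0,0,-1],[0,-0.007,0.047,0,0,0,-1],[-0.001,-0.012,0.061,0,0,0,-1],[-0.001,-0.0185,0.075,0,0,0,-1],[-0.002,-0.027,0.0895,0,0,0,-1],[-0.002,-0.0365,0.102,0,0,0,-1],[-0.003,-0.047,0.113,0,0,0,-1]]'; python3 - <<'E'
from h import *;s=st();print(s['torque'])
cv2.imwrite("pics/t12.png",ctrl.get_image('scene'))
E
```

```text
clock: 27.85
eef_pos: [444.1, 145.3, 166.4]
tool_rot: [3.129, 0.006, 3.082]
force: [-1.6, 21.7, -0.2]
width: 16.0
27.85 [444.1 145.3 166.4] [3.129 0.006 3.082] q [-0.27  0.47 -0.13  2.09  0.09  0.58  1.04] F [-1.6 21.7 -0.2] w 16.0
[4.71032563 0.48345573 0.03589806]
```

```bash
python3 -m pendant '[[-0.001,-0.0125,0.011,0,0,0,-1],[-0.0015,-0.0235,0.0195,0,0,0,-1],[-0.0025,-0.038,0.028,0,0,0,-1],[-0.003,-0.052,0.0345,0,0,0,-1],[-0.004,-0.066,0.04,0,0,0,-1],[-0.005,-0.0825,0.044,0,0,0,-1],[-0.006,-0.098,0.046,0,0,0,-1],[-0.007,-0.113,0.047,0,0,0,-1]]'; python3 - <<'E'
from h import *;s=st();print(s['torque'])
a=cv2.imread("pics/t12.png");b=ctrl.get_image('scene')
cv2.imwrite("pics/t13.png",np.hstack([a[60:420,130:480],b[60:420,130:480]]))
E
```

```text
clock: 28.7
eef_pos: [439.3, 30.6, 217.1]
tool_rot: [3.132, 0.011, 3.081]
force: [-7.6, 12.8, 37.3]
width: 15.9
28.7 [439.3  30.6 217.1] [3.132 0.011 3.081] q [-0.02  0.35 -0.14  2.1   0.07  0.68  1.3 ] F [-7.6 12.8 37.3] w 15.9
[ 3.38463031  1.28258916 -0.30436755]
```

View pics/t13.png

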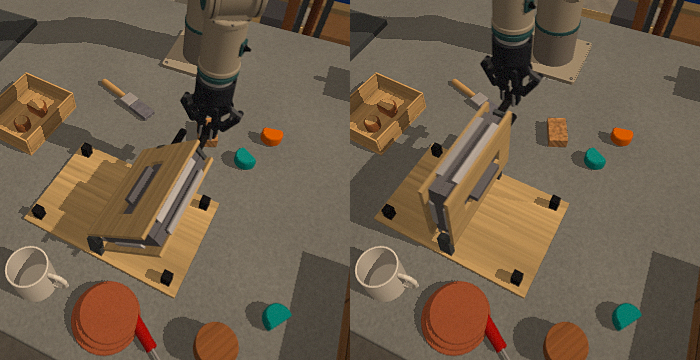

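The pack is shut and near vertical, and the trays are held. Relieving the grip here, where the pack is balanced, then continuing.

```bash
python3 -m pendant '[[0,0,0,0,0,0,-0.4],[0,0,0,0,0,0,-0.4],[0,0,0,0,0,0,-1],[0,0,0,0,0,0,-1],[0,0,0,0,0,0,-1]]';python3 -c "
from h import *;s=st();print(s['torque'])"
```

```text
clock: 29.25
eef_pos: [436.4, 25.4, 212.3]
tool_rot: [3.14, 0.002, 3.077]
force: [-3.0, 4.1, 12.8]
width: 16.0
29.25 [436.4  25.4 212.3] [3.140e+00 2.000e-03 3.077e+00] q [-0.02  0.36 -0.14  2.1   0.07  0.68  1.3 ] F [-3.   4.1 12.8] w 16.0
[0.99746153 0.55481596 0.03535283]
```

```bash
python3 -m pendant '[[-0.001,-0.0155,-0.001,0,0,0,-1],[-0.002,-0.031,-0.003,0,0,0,-1],[-0.003,-0.047,-0.007,0,0,0,-1],[-0.004,-0.061,-0.012,0,0,0,-1],[-0.0045,-0.075,-0.0185,0,0,0,-1],[-0.0055,-0.0895,-0.027,0,0,0,-1],[-0.006,-0.102,-0.0365,0,0,0,-1],[-0.007,-0.113,-0.047,0,0,0,-1]]'; python3 -c "
from h import *;s=st();print(s['torque'])"
```

```text
clock: 30.05
eef_pos: [429.2, -86.6, 164.1]
tool_rot: [3.138, 0.001, 3.078]
force: [0.7, 10.7, 6.1]
width: 16.1
30.05 [429.2 -86.6 164.1] [3.138e+00 1.000e-03 3.078e+00] q [ 0.22  0.44 -0.12  2.15  0.09  0.55  1.55] F [ 0.7 10.7  6.1] w 16.1
[ 2.98172808 -0.15964284 -0.07317082]
```

```bash
python3 -m pendant '[[-0.0005,-0.0105,-0.011,0,0,0,-1],[-0.001,-0.0195,-0.0235,0,0,0,-1],[-0.002,-0.028,-0.038,0,0,0,-1],[-0.002,-0.0345,-0.052,0,0,0,-1],[-0.0025,-0.04,-0.066,0,0,0,-1],[-0.003,-0.044,-0.0825,0,0,0,-1],[-0.003,-0.046,-0.098,0,0,0,-1],[-0.003,-0.047,-0.104,0,0,0,-1]]'; python3 -c "
from h import *;s=st();print(s['torque'])"
```

```text
clock: 30.85
eef_pos: [426.2, -132.3, 59.1]
tool_rot: [3.137, -0.001, 3.08]
force: [1.0, 13.5, 6.7]
width: 15.7
30.85 [ 426.2 -132.3   59.1] [ 3.137e+00 -1.000e-03  3.080e+00] q [ 0.29  0.66 -0.07  2.21  0.15  0.28  1.6 ] F [ 1.  13.5  6.7] w 15.7
[ 2.98386734 -0.22697723 -0.08741277]
```

```bash
python3 -m pendant '[[0,0,-0.004,0,0,0,-1],[0,0,-0.008,0,0,0,-1],[0,0,-0.008,0,0,0,-1],[0,0,-0.009,0,0,0,-1],[0,0,-0.009,0,0,0,-1]]'; python3 -c "
from h import *;s=st();print(s['torque'])"
```

```text
clock: 31.35
eef_pos: [426.4, -132.4, 52.7]
tool_rot: [3.138, 0.001, 3.081]
force: [-1.6, 11.8, 25.5]
width: 16.4
31.35 [ 426.4 -132.4   52.7] [3.138e+00 1.000e-03 3.081e+00] q [ 0.29  0.68 -0.07  2.21  0.16  0.26  1.59] F [-1.6 11.8 25.5] w 16.4
[ 2.7566442   0.46664773 -0.01776255]
```

```bash
python3 -m pendant '[[0,0,0.003,0,0,0,-0.4],[0,0,0.003,0,0,0,-0.4],[0,0,0.003,0,0,0,-0.4],[0,0,0.003,0,0,0,-1],[0,0,0.003,0,0,0,-1],[0,0,0.003,0,0,0,-1]]'; python3 -c "
from h import *;s=st();print(s['torque'])"; python3 -m pendant '[[0,0.001,0.0155,0,0,0,-1],[0,0.003,0.031,0,0,0,-1],[0,0.007,0.047,0,0,0,-1],[0.001,0.012,0.061,0,0,0,-1],[0.001,0.0185,0.075,0,0,0,-1],[0.002,0.027,0.0895,0,0,0,-1],[0.002,0.0365,0.102,0,0,0,-1],[0.003,0.047,0.113,0,0,0,-1]]'; python3 - <<'E'
from h import *;s=st();print(s['torque'])
t=ctrl.get_image('top');b=ctrl.get_image('scene')
cv2.imwrite("pics/t14.png",np.hstack([cv2.resize(t[105:265,205:365],(400,400),interpolation=2),cv2.resize(b[100:350,140:390],(400,400),interpolation=2)]))
E
```

```text
clock: 31.95
eef_pos: [426.2, -132.4, 54.3]
tool_rot: [3.138, -0.0, 3.08]
force: [0.7, 12.4, 11.3]
width: 16.0
31.95 [ 426.2 -132.4   54.3] [ 3.138 -0.     3.08 ] q [ 0.29  0.67 -0.07  2.21  0.16  0.27  1.59] F [ 0.7 12.4 11.3] w 16.0
[ 2.78104255 -0.04905367 -0.13934814]
clock: 32.75
eef_pos: [428.8, -91.6, 167.1]
tool_rot: [-3.139, -0.0, 3.075]
force: [0.5, -9.9, 0.5]
width: 15.8
32.75 [428.8 -91.6 167.1] [-3.139 -0.     3.075] q [ 0.23  0.44 -0.12  2.15  0.1   0.56  1.54] F [ 0.5 -9.9  0.5] w 15.8
[-2.35150262 -0.04741794  0.04998853]
```

View pics/t14.png

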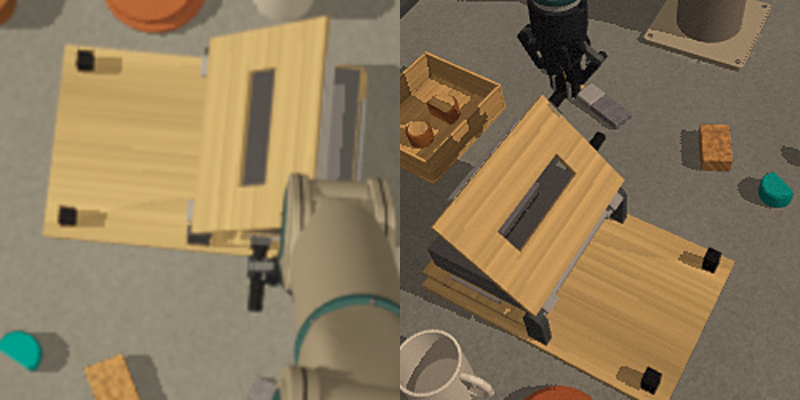

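The tray leaf swings alone and the trays stay on the cover leaf, visible as grey at top crop (345,110) and through the window. Continuing.

```bash
python3 -m pendant '[[0.001,0.0125,0.011,0,0,0,-1],[0.0015,0.0235,0.0195,0,0,0,-1],[0.0025,0.038,0.028,0,0,0,-1],[0.003,0.052,0.0345,0,0,0,-1],[0.004,0.066,0.04,0,0,0,-1],[0.005,0.0825,0.044,0,0,0,-1],[0.006,0.098,0.046,0,0,0,-1],[0.007,0.113,0.047,0,0,0,-1]]'; python3 -m pendant '[[0,0,0,0,0,0,-0.4],[0,0,0,0,0,0,-0.4],[0,0,0,0,0,0,-1],[0,0,0,0,0,0,-1],[0,0,0,0,0,0,-1]]';python3 -c "
from h import *;s=st();print(s['torque'])"
```

```text
clock: 33.65
eef_pos: [436.5, 19.8, 218.3]
tool_rot: [-3.136, 0.003, 3.072]
force: [-10.0, -5.9, 42.7]
width: 15.9
clock: 34.15
eef_pos: [435.4, 23.3, 213.9]
tool_rot: [-3.141, -0.001, 3.076]
force: [-2.0, 0.5, 6.5]
width: 16.3
34.15 [435.4  23.3 213.9] [-3.141e+00 -1.000e-03  3.076e+00] q [-0.01  0.36 -0.15  2.1   0.08  0.69  1.3 ] F [-2.   0.5  6.5] w 16.3
[-0.05583516  0.3949572   0.02737038]
```

```bash
python3 -m pendant '[[0.001,0.0175,-0.001,0,0,0,-1],[0.002,0.033,-0.003,0,0,0,-1],[0.003,0.049,-0.007,0,0,0,-1],[0.004,0.063,-0.012,0,0,0,-1],[0.0045,0.077,-0.0185,0,0,0,-1],[0.0055,0.0915,-0.027,0,0,0,-1],[0.006,0.104,-0.0365,0,0,0,-1],[0.007,0.115,-0.047,0,0,0,-1]]'; python3 -m pendant '[[0.0005,0.0105,-0.011,0,0,0,-1],[0.001,0.0195,-0.0235,0,0,0,-1],[0.002,0.028,-0.038,0,0,0,-1],[0.002,0.0345,-0.052,0,0,0,-1],[0.0025,0.04,-0.066,0,0,0,-1],[0.003,0.044,-0.0825,0,0,0,-1],[0.003,0.046,-0.098,0,0,0,-1],[0.003,0.047,-0.106,0,0,0,-1]]'; python3 -c "
from h import *;s=st();print(s['torque'])"
```

```text
clock: 34.95
eef_pos: [442.9, 136.8, 166.3]
tool_rot: [-3.138, -0.001, 3.075]
force: [0.2, -5.1, 4.7]
width: 15.6
clock: 35.75
eef_pos: [446.2, 186.4, 59.9]
tool_rot: [3.141, -0.0, 3.077]
force: [0.8, -1.8, 2.2]
width: 16.2
35.75 [446.2 186.4  59.9] [ 3.141 -0.     3.077] q [-0.4   0.68 -0.08  2.11  0.15  0.35  0.9 ] F [ 0.8 -1.8  2.2] w 16.2
[-0.09560817 -0.17308916 -0.06205562]
```

```bash
python3 -m pendant '[[0,0,-0.004,0,0,0,-1],[0,0,-0.007,0,0,0,-1],[0,0,-0.009,0,0,0,-1],[0,0,-0.009,0,0,0,-1]]'; python3 -m pendant '[[0,0,0.002,0,0,0,-1],[0,0,0.003,0,0,0,-0.3],[0,0,0.003,0,0,0,-0.2],[0,0,0.003,0,0,0,-0.2],[0,0,0.03,0,0,0,-0.2],[0,0,0.08,0,0,0,-0.2],[0,0,0.12,0,0,0,-0.2],[0,0,0.12,0,0,0,-0.2]]'; python3 - <<'E'
from h import *;st()
t=ctrl.get_image('top');b=ctrl.get_image('scene')
cv2.imwrite("pics/t15.png",t);cv2.imwrite("pics/s15.png",b)
E
```

```text
clock: 36.15
eef_pos: [446.2, 186.9, 52.1]
tool_rot: [3.14, 0.001, 3.077]
force: [1.0, 3.4, -0.7]
width: 16.3
clock: 36.95
eef_pos: [448.5, 186.8, 176.7]
tool_rot: [3.138, 0.008, 3.076]
force: [1.2, 0.8, -0.1]
width: 34.0
36.95 [448.5 186.8 176.7] [3.138 0.008 3.076] q [-0.36  0.48 -0.14  2.03  0.11  0.63  0.94] F [ 1.2  0.8 -0.1] w 34.0
```

```bash
python3 - <<'E'
from h import *
np.set_printoptions(precision=1,suppress=True)
t=cv2.imread("pics/t15.png");s=cv2.imread("pics/s15.png")
for n,im,(r0,r1,c0,c1) in(("top",t,(110,225,280,365)),("scene",s,(170,330,140,300))):
    hsv=cv2.cvtColor(im,cv2.COLOR_BGR2HSV)
    # plastic: warm-purple grey: R vs G
    d=im[...,2].astype(int)-im[...,1]; b=im[...,0].astype(int)-im[...,1]
    m=np.zeros(im.shape[:2],np.uint8); m[r0:r1,c0:c1]=((hsv[...,1]<45)&(hsv[...,2]>60)&(hsv[...,2]<135)&(b>-3)&(d>1))[r0:r1,c0:c1]*255
    m=cv2.morphologyEx(m,cv2.MORPH_OPEN,np.ones((3,3)));m=cv2.morphologyEx(m,cv2.MORPH_CLOSE,np.ones((9,9)))
    c=max(cv2.findContours(m,cv2.RETR_EXTERNAL,cv2.CHAIN_APPROX_NONE)[0],key=cv2.contourArea)
    P=plane(n,c.reshape(-1,2),94)[:,:2]; r=cv2.minAreaRect(P.astype(np.float32)); print(n,cv2.contourArea(c),r)
crop=np.hstack([cv2.resize(t[105:235,205:365],(400,325),interpolation=2),cv2.resize(s[170:350,140:360],(400,327),interpolation=2)[:325]]);cv2.imwrite("pics/c15.png",crop)
E
```

```text
Traceback (most recent call last):
ValueError: max() iterable argument is empty
```

```bash
python3 - <<'E'
from h import *
np.set_printoptions(precision=1,suppress=True)
t=cv2.imread("pics/t15.png");s=cv2.imread("pics/s15.png")
a=-.062;R=np.array([[np.cos(a),-np.sin(a)],[np.sin(a),np.cos(a)]]);c=np.array([605.8,-85.3])
for n,im in(("top",t),("scene",s)):
    ref=[]
    for p in[(60,-50),(60,50),(-60,-50),(-60,50)]:
        u=proj(n,[list(c+R@p)+[94]])[0].round().astype(int); ref.append(im[u[1]-2:u[1]+3,u[0]-2:u[0]+3].reshape(-1,3).mean(0)); 
    ref=np.array(ref);print(n,ref.tolist())
    m=(np.abs(im.astype(int)-np.median(ref,0)).max(2)<16).astype(np.uint8)*255
    cen=proj(n,[list(c)+[94]])[0].astype(int); win=np.zeros_like(m);cv2.circle(win,tuple(int(v) for v in cen),85,255,-1); m&=win
    m=cv2.morphologyEx(m,cv2.MORPH_OPEN,np.ones((3,3)))
    k=max(cv2.findContours(m,cv2.RETR_EXTERNAL,cv2.CHAIN_APPROX_NONE)[0],key=cv2.contourArea)
    P=plane(n,k.reshape(-1,2),94)[:,:2]; print(cv2.contourArea(k),cv2.minAreaRect(P.astype(np.float32)))
E
```

```text
top [[105.76, 114.0, 122.4], [105.68, 114.12, 122.76], [107.12, 115.24, 124.44], [107.32, 115.32, 124.84]]
3472.5 ((607.4988403320312, -78.2073974609375), (171.376220703125, 207.11634826660156), 87.57062530517578)
scene [[83.28, 88.92, 99.16], [84.16, 90.44, 101.2], [86.16, 92.32, 103.16], [87.0, 93.0, 104.16]]
5314.0 ((606.2857666015625, -81.28739929199219), (161.41778564453125, 207.3246307373047), 86.44374084472656)
```

```bash
python3 -m pendant '[[0.025,-0.04,0,0,0,0,0.1],[0.05,-0.08,0,0,0,0,0.1],[0.075,-0.12,0,0,0,0,0.1],[0.1,-0.165,0,0,0,0,0.1],[0.125,-0.21,0,0,0,0,0.1],[0.145,-0.245,0,0,0,0,0.1],[0.159,-0.27,-0.02,0,0,0,0.1],[0.159,-0.27,-0.02,0,0,0,0.1]]'; python3 -m pendant '[[0,0,-0.01,0,0,0,0.1],[0,0,-0.02,0,0,0,0.1],[0,0,-0.02,0,0,0,0.1]]'; python3 -c "
from h import *;st()"
```

```text
clock: 37.85
eef_pos: [602.9, -90.3, 147.5]
tool_rot: [-3.138, -0.007, 3.069]
force: [-0.3, -0.0, -0.7]
width: 47.4
clock: 38.15
eef_pos: [602.9, -82.1, 130.0]
tool_rot: [3.141, -0.004, 3.079]
force: [-0.8, -0.8, -0.7]
width: 47.1
38.15 [602.9 -82.1 130. ] [ 3.141 -0.004  3.079] q [ 0.18  0.69 -0.14  1.72  0.14  0.74  1.48] F [-0.8 -0.8 -0.7] w 47.1
```

```bash
python3 -m pendant '[[0.001,0,-0.012,0,0,0,0.1],[0.001,0,-0.024,0,0,0,0.1],[0.001,0,-0.024,0,0,0,0.1]]'; python3 -m pendant '[[0,0,0,0,0,0,-1],[0,0,0,0,0,0,-1],[0,0,0,0,0,0,-1],[0,0,0,0,0,0,-1],[0,0,0,0,0,0,-1]]'; python3 -c "
from h import *;st()"
```

```text
clock: 38.45
eef_pos: [604.4, -83.6, 106.2]
tool_rot: [3.142, -0.004, 3.077]
force: [0.2, -0.2, -0.3]
width: 46.8
clock: 38.95
eef_pos: [606.3, -83.9, 108.7]
tool_rot: [3.141, 0.001, 3.077]
force: [-0.0, 0.6, 3.6]
width: 11.9
38.95 [606.3 -83.9 108.7] [3.141e+00 1.000e-03 3.077e+00] q [ 0.18  0.73 -0.14  1.73  0.14  0.69  1.47] F [-0.   0.6  3.6] w 11.9
```

```bash
python3 -m pendant '[[0,0,0.005,0,0,0,-1],[0,0,0.012,0,0,0,-1],[0,0,0.02,0,0,0,-1],[0,0,0.03,0,0,0,-1],[0,0,0.05,0,0,0,-1],[0,0,0.06,0,0,0,-1],[0,0,0.06,0,0,0,-1],[0,0,0.06,0,0,0,-1]]'; python3 - <<'E'
from h import *;st()
t=ctrl.get_image('top');b=ctrl.get_image('scene')
cv2.imwrite("pics/t16.png",t);cv2.imwrite("pics/s16.png",b)
E
```

```text
clock: 39.75
eef_pos: [605.7, -84.2, 168.1]
tool_rot: [-3.141, 0.0, 3.077]
force: [0.1, -0.4, -1.8]
width: 11.8
39.75 [605.7 -84.2 168.1] [-3.141  0.     3.077] q [ 0.19  0.65 -0.15  1.69  0.12  0.81  1.48] F [ 0.1 -0.4 -1.8] w 11.8
```

```bash
python3 -m pendant '[[0.001,0.015,0,0,0,0,-1],[0.003,0.045,0,0,0,0,-1],[0.005,0.08,0,0,0,0,-1],[0.007,0.115,0,0,0,0,-1],[0.009,0.15,0,0,0,0,-1],[0.011,0.18,0,0,0,0,-1],[0.0125,0.2,0,0,0,0,-1],[0.0125,0.2,0,0,0,0,-1]]'; python3 -m pendant '[[0,0,-0.02,0,0,0,-1],[0,0,-0.04,0,0,0,-1],[0,0,-0.055,0,0,0,-1],[0,0,-0.065,0,0,0,-1],[0,0,-0.065,0,0,0,-1],[0,0,-0.065,0,0,0,-1]]'; python3 -c "
from h import *;st()"
```

```text
clock: 40.65
eef_pos: [617.3, 122.7, 167.5]
tool_rot: [3.138, -0.001, 3.084]
force: [-1.2, 1.3, -1.8]
width: 11.7
clock: 41.25
eef_pos: [618.7, 115.8, 103.3]
tool_rot: [3.141, 0.0, 3.077]
force: [-0.5, -0.2, -0.7]
width: 12.0
41.25 [618.7 115.8 103.3] [3.141 0.    3.077] q [-0.16  0.75 -0.12  1.69  0.13  0.71  1.16] F [-0.5 -0.2 -0.7] w 12.0
```

```bash
python3 -m pendant '[[0,0,-0.006,0,0,0,-1],[0,0,-0.01,0,0,0,-1],[0,0,-0.012,0,0,0,-1],[0,0,-0.012,0,0,0,-1]]'; python3 -m pendant '[[0,0,-0.002,0,0,0,-1],[0,0,-0.005,0,0,0,-1],[0,0,-0.005,0,0,0,-1]]'
```

```text
clock: 41.65
eef_pos: [619.1, 115.7, 91.4]
tool_rot: [3.141, 0.001, 3.076]
force: [1.5, -1.3, 1.2]
width: 11.5
clock: 41.95
eef_pos: [619.1, 115.8, 86.7]
tool_rot: [3.142, 0.002, 3.077]
force: [0.8, -1.6, 5.9]
width: 11.8
```

```bash
python3 -m pendant '[[0,0,-0.002,0,0,0,-1],[0,0,-0.003,0,0,0,-1]]'; python3 -m pendant '[[0,0,0.002,0,0,0,-1],[0,0,0.003,0,0,0,-0.3],[0,0,0.003,0,0,0,-0.2],[0,0,0.003,0,0,0,-0.2],[0,0,0.03,0,0,0,-0.2],[0,0,0.08,0,0,0,-0.2],[0,0,0.12,0,0,0,-0.2],[0,0,0.14,0,0,0,-0.2]]';python3 -m pendant '[[-0.04,0.02,0,0,0,0,-0.2],[-0.08,0.05,0.02,0,0,0,-0.2],[-0.11,0.09,0.04,0,0,0,-0.2],[-0.14,0.13,0.05,0,0,0,-0.2],[-0.16,0.18,0.05,0,0,0,-0.2],[-0.18,0.23,0.05,0,0,0,-0.2],[-0.2,0.27,0.05,0,0,0,-0.2],[-0.2,0.27,0.05,0,0,0,-0.2]]'; python3 - <<'E'
from h import *;st()
t=ctrl.get_image('top');s=ctrl.get_image('scene')
o=np.zeros((600,800,3),np.uint8); o[:300,:400]=cv2.resize(t[105:225,205:365],(400,300),interpolation=2); o[:300,400:]=cv2.resize(s[170:350,140:380],(400,300),interpolation=2); o[300:,:400]=cv2.resize(t,(400,300),interpolation=3);o[300:,400:]=cv2.resize(s,(400,300),interpolation=3)
cv2.imwrite("pics/end.png",o)
E
```

```text
clock: 42.15
eef_pos: [619.1, 115.8, 86.4]
tool_rot: [-3.141, 0.002, 3.077]
force: [-5.5, -3.0, 31.3]
width: 11.5
clock: 42.95
eef_pos: [619.7, 116.6, 226.5]
tool_rot: [3.14, 0.004, 3.077]
force: [0.7, -0.8, 0.2]
width: 34.2
clock: 43.75
eef_pos: [413.1, 392.8, 272.7]
tool_rot: [3.138, -0.004, 3.087]
force: [-0.6, 0.7, 0.3]
width: 34.1
43.75 [413.1 392.8 272.7] [ 3.138 -0.004  3.087] q [-0.68  0.47 -0.19  1.69  0.1   0.99  0.61] F [-0.6  0.7  0.3] w 34.1
```

View pics/end.png

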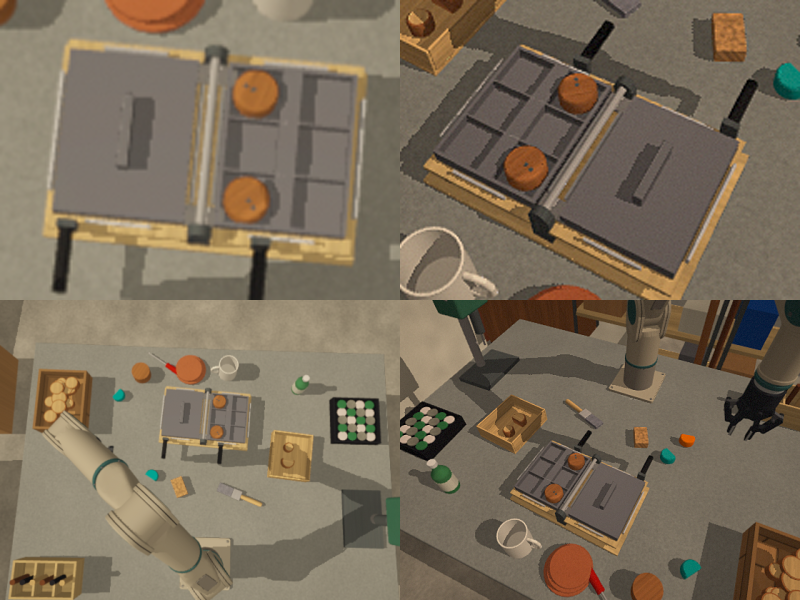

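The tray with the two turned slices, marks up, sits on the cover nest. The emptied tray lies rib up on the leaf nest, both leaves are open, and the odd slices are in the bin. Handing in.

```bash
python3 -m pendant '[[0,0,0,0,0,0,-0.2],[0,0,0,0,0,0,-0.2],[0,0,0,0,0,0,-0.2]]'; python3 -c "
from h import *;print(ctrl.finish_job())"
```

```text
clock: 44.15
eef_pos: [419.5, 384.0, 273.0]
tool_rot: [-3.141, 0.0, 3.074]
force: [0.5, 0.1, -1.1]
width: 34.1
the job is handed in; nothing more can be done
None
```

The job is done and handed in at about 44 s of the 210 s allowed; the hand-in gave no verdict.

**What I did**
- I put the undersized round and the split slice in the bin.
- I laid the empty tray on the full one, closed the cover, and swung the pack right over.
- I swung the tray leaf back alone, then moved the emptied tray by its rib to that leaf's nest, rib up.

**Last checks**
- The final picture shows both good slices marked side up in the second tray on the cover leaf, and the emptied tray rib up on the tray leaf.
- Both leaves are open, both odd slices are in the bin, and the bystanders look where they were. The arm is clear of everything.
- The emptied tray settled at the height I expected, with 31 N when I pressed it home.

**Less certain**
- Top and scene views disagreed by up to about 7 mm on tray positions. I averaged them and let the jaws centre on the rib, and the trays seated without catching.
- Turning the handle bars in the grip loaded the wrist to about 43 N, against a limit of 120 N, so I regripped part-way through the swings.
- I did not measure the final leaf angles directly. The handle height when I let go put the tray leaf flat, but I felt no contact as it came down.

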